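# Feed the rivet chute and hold its flap open

## Task

Leaving the catch box, dish, pin vise, spacer and hammer where they are, tip all four rivets from the aluminium tray into the yellow-edged hopper of the steel chute so that they lie behind the shut red flap, then set the empty tray down flat on the bench, clear of the chute. Next draw back the black lever bar of the sprung flap until the flap is 45 degrees open (the lever then stands straight up), so that all the rivets run out into the white catch box, and finish still holding it there: do not let go.

Things in the scene. Friction and masses are not known exactly. Their poses are not given: they have to be found in the camera images.
- chute: sheet-steel chute fixed to the bench, runs down along its own -y; x across. Origin on the bench straight below the flap's hinge, z up. Inside 130 mm wide, outside 138. Floor rises at 30 degrees from the mouth (y = 0, 58 mm above the bench) to y = +195 mm (171 mm up). Cheeks at the mouth (y = -10 to +90 mm) are 140 mm high, open above
- hopper (a point): middle of the chute's yellow-edged hopper mouth, level with its rim, 201 mm above the bench. Axes as the chute's. The opening is 130 mm in x and 106 mm in y (from -53 to +53); rim on both sides and at the upper (+y) end, 7 mm wide; open towards the flap (-y)
- hinge (a point): middle of the flap's hinge line, which runs along the chute's x, 118 mm above the bench over the chute's mouth
- flap_angle (a joint): opening angle of the red sprung flap, rad: 0 = shut (hanging down across the chute's mouth), 0.785 = 45 degrees open, stop at 1.3. It swings outwards (to the chute's -y). A spring shuts it: 0.14 N m when shut, 0.24 N m at 45 degrees, about 2 to 3 N at the lever bar; it shuts when let go
- flap: red steel flap, 126 x 52 x 4 mm, with its lever, one moving piece. Origin at the middle of the hinge line, x along it; when shut its axes are the chute's
- bar (a point): middle of the lever bar. The lever is part of the flap: a black round bar, 12 mm thick, 108 mm long, along the chute's x, 80 mm from the hinge line, on two steel arms at its ends, free between. Turns with the flap. Shut, the bar is 57 mm out (-y of the chute) from the hinge and 57 mm above it; at 45 degrees open, straight above it (198 mm over the bench). Pinch it from above; it turns freely in the fingers
- catch_box: loose white plastic open box, 160 x 160 x 50 mm high, walls 4 mm, 0.3 kg, standing under the chute's mouth. Origin at the centre of its underside
- tray: loose aluminium sorter tray, about 0.2 kg. Origin: centre of its underside, z up. Floor 110 mm (x) by 90 mm (y), 4 mm thick; side and back walls 22 mm high; open, no lip, at its +x edge (x = +55 mm), where it pours. Blue fin handle outside the back wall: 12 mm thick in y, from x = -100 to -55 mm, from 6 to 52 mm above the underside
- rivet0: copper-coloured rivet, 30 g, smooth (friction about 0.22 on everything): round head 26 mm across and 8 mm thick, shank 14 mm across and 18 mm long. Origin at the centre of the head's flat underside, z along the shank. At the start it stands head down on the tray; its heading does not matter
- rivet1: copper-coloured rivet, 30 g, smooth (friction about 0.22 on everything): round head 26 mm across and 8 mm thick, shank 14 mm across and 18 mm long. Origin at the centre of the head's flat underside, z along the shank. At the start it stands head down on the tray; its heading does not matter
- rivet2: copper-coloured rivet, 30 g, smooth (friction about 0.22 on everything): round head 26 mm across and 8 mm thick, shank 14 mm across and 18 mm long. Origin at the centre of the head's flat underside, z along the shank. At the start it stands head down on the tray; its heading does not matter
- rivet3: copper-coloured rivet, 30 g, smooth (friction about 0.22 on everything): round head 26 mm across and 8 mm thick, shank 14 mm across and 18 mm long. Origin at the centre of the head's flat underside, z along the shank. At the start it stands head down on the tray; its heading does not matter
- dish: shallow glass dish, 110 mm across, 30 mm high, bystander; origin at the centre of its underside
- pin_vise: steel pin vise lying on the bench, about 120 mm long and 15 mm thick, bystander; origin under its middle
- spacer: orange plastic rivet spacer, 125 x 22 x 14 mm, bystander; origin under its middle
- hammer: small bronze hammer with a wooden handle, 220 mm long, lying on the bench, bystander; origin under it
Not all that is in view belongs to the job. Of the things that look like the tray, take the one that is farthest to the robot's left at the start.

How it is judged:
On the way:
1. all four rivets lie in the chute behind the shut flap, out of the tray (x of rivet0 in the frame of chute between -0.066 and 0.066 m and y of rivet0 in the frame of chute between -0.004 and 0.196 m and z of rivet0 in the frame of chute between 0.05 and 0.2 m and contact force between each of rivet0, rivet1, rivet2, rivet3 and tray below 0.01 N and x of rivet1 in the frame of chute between -0.066 and 0.066 m and y of rivet1 in the frame of chute between -0.004 and 0.196 m and z of rivet1 in the frame of chute between 0.05 and 0.2 m and x of rivet2 in the frame of chute between -0.066 and 0.066 m and y of rivet2 in the frame of chute between -0.004 and 0.196 m and z of rivet2 in the frame of chute between 0.05 and 0.2 m and x of rivet3 in the frame of chute between -0.066 and 0.066 m and y of rivet3 in the frame of chute between -0.004 and 0.196 m and z of rivet3 in the frame of chute between 0.05 and 0.2 m and value of joint flap_angle below 0.12 rad), for 0.2 s.
At the end, for the whole second after the job is handed in: The fingers hold the flap (by its lever or otherwise) steady at 45 degrees, give or take 7 (0.665 to 0.905 rad); all four rivets lie at rest inside the catch box; the tray stands flat on the bench, let go and not touching the chute (value of joint flap_angle between 0.665 and 0.905 rad and velocity of joint flap_angle between -0.1 and 0.1 rad/s and contact force between the fingers and flap above 0.5 N and contact force between tray and flap below 0.05 N and contact force between tray and chute below 0.05 N and height (world z) of tray below 0.012 m and angle between tray's own z axis and vertical below 0.1 rad and linear speed of tray below 0.03 m/s and contact force between the fingers and tray below 0.05 N and x of rivet0 in the frame of catch_box between -0.078 and 0.078 m and y of rivet0 in the frame of catch_box between -0.078 and 0.078 m and z of each of rivet0, rivet1, rivet2, rivet3 in the frame of catch_box below 0.05 m and linear speed of each of rivet0, rivet1, rivet2, rivet3 below 0.05 m/s and x of rivet1 in the frame of catch_box between -0.078 and 0.078 m and y of rivet1 in the frame of catch_box between -0.078 and 0.078 m and x of rivet2 in the frame of catch_box between -0.078 and 0.078 m and y of rivet2 in the frame of catch_box between -0.078 and 0.078 m and x of rivet3 in the frame of catch_box between -0.078 and 0.078 m and y of rivet3 in the frame of catch_box between -0.078 and 0.078 m); the arm keeps its last pose, push and grip.
It fails at once if the catch box was pushed more than 40 mm (distance of catch_box from where it was at the start of the episode above 0.04 m).
It fails at once if the dish was moved more than 30 mm (distance of dish from where it was at the start of the episode above 0.03 m).
It fails at once if the pin vise was moved more than 30 mm (distance of pin_vise from where it was at the start of the episode above 0.03 m).
It fails at once if the spacer was moved more than 30 mm (distance of spacer from where it was at the start of the episode above 0.03 m).
It fails at once if the hammer was moved more than 30 mm (distance of hammer from where it was at the start of the episode above 0.03 m).
It also fails if it takes over 69 s, if anything falls off the work surface, if the arm or the gripper's body presses on something with over 40 N, if the wrist force passes 120 N, or if a joint passes its speed limit or range.

## Robot

A 7-joint arm with a two-finger parallel gripper is mounted at the origin on the work surface. World frame = base frame: x ahead of the robot, y to its left, z up, the work surface at z = 0. Lengths are in m, angles in rad, forces in N, time in s.
With the tool pointing down it reaches from about 0.425 to 0.95 m from the base axis. Payload 4.7 kg.
Tool frame: the origin (TCP) lies midway between the tips of the shut fingers; the grasp point (between the pads) lies 19 mm behind it; z points along the fingers, x is the direction in which the jaws open and shut, and the axes are right-handed (so a half turn about z gives the same grasp; the last joint's range is limited). The gripper opens to 85 mm and grips with 20 to 120 N. Pads are 22 mm wide; open, the fingers measure 114 mm over their backs; the gripper's body (76 mm by 85 mm) begins 54 mm behind the grasp point. The pads swing forward as they close: fully open they stand 13 mm farther back than shut.
Start: joints at [1.18, 0.469, -0.049, 1.532, 0.024, 1.141, -0.082], TCP at [0.239, -0.631, 0.231] pointing down, gripper open.
Joint ranges: [-2.59, 2.59], [-0.33, 1.99], [-1.39, 1.29], [0.1, 2.45], [-1.04, 4.18], [0.21, 1.99], [-2.66, 2.66]. Speed limits (rad/s): [2.57, 2.57, 3.14, 3.14, 3.14, 3.14, 3.14].

## Interface

Orientations are given as a rotation vector (axis times angle).
In Python, from bench import env gives the robot as it stands.
- The arm moves only by the tool servo_tool, never from a script. Its argument "deltas" is a list that holds one entry, the list of rows, each a list of 7 numbers: the shift along the world's x, y, z each as a share of 15 cm, from -1 to 1, then the turn, a rotation vector about the world's x, y, z each as a share of 0.5 rad, from -1 to 1, then the opening, from -1 (shut) to 1 (fully open). In form: [[[x, y, z, wx, wy, wz, hand], ...]]. A call has 1 to 12 rows; each row is the pose to reach, as a shift and turn from the pose measured when the call began; what a row does not reach only later rows make up. A row lasts 1/10 s, in which the tool goes at most 50 mm and 8.59 degrees, less where a joint would pass 70% of its speed; a pose out of reach is approached as far as the arm can. A call with a number of a shift or a turn outside -1 to 1 is refused whole. A call with a gripper value outside its range is refused whole. The fingers move at their own pace and stop on an object; "squeeze" is the grip in N (left out, the last holds). Time passes only in rows, so rows that repeat a pose let the fingers close. It gives the time, the measured TCP pose, the force and the opening at its end, in the units of the state.
- env.get_obs(): the state, without advancing time (a new reading comes with each control period).
- env.grab_frame(name): name is "side" or "top" or "wrist"; returns a dict with "frame" (480x640x3 uint8, red, green, blue), "mtx" (3x3 intrinsics, pixels), "T" (4x4, takes a point from camera to world coordinates); the wrist camera has in their place "hand_eye" (4x4, takes a point from camera to tool coordinates, whose origin is the TCP and whose axes are the tool frame's). Camera axes: x right, y down, z forward; pixel columns grow to the right and rows downward; lengths in m; the calibration is good to about 2 mm. A picture is of the moment at which its call begins: read the wrist's pose just before it. There is no depth.
- env.sign_off(): hands the job in, once; it reports no verdict.
Trained networks look in a picture, given as the dict that the camera call returned (one of the last four; its "shot" number tells which), for a name from the list of things; names that differ only in an ending like _2 or _b are one class to them, and where a whole thing is asked for, a point or a joint stands for the part that bears it (a point fixed in the world has none). Each returns a list of dicts, best first, with "p" (0 to 1); they miss things now and then, are a little off and sometimes report something else, mostly with a low value. They report only what shows in the picture. A call takes as long as a camera call. They do not tell look-alikes from the thing itself.
- env.find_in(target, picture): "at" ([column, row] in pixels, amid what is visible of it).
- env.spot_point(target, picture): "at" ([column, row] in pixels: a listed point, or the origin of a listed thing).
The state is a dict: "time": time; "joint_pos": joint angles; "qvel": joint speeds; "joint_efforts": joint torques, N m; "eef_pos": TCP position; "tcp_rot": TCP orientation; "ft_force": force on the tool from outside, world axes, zero at the start; "ft_torque": the same for the moment, N m; "finger_gap": opening from 0.0 (shut) to 1.0 (fully open).
Only numpy, scipy, OpenCV 4.12 (cv2) and the standard library are available. Lean on these libraries where they do the work, as an engineer would, in place of code of your own. Each camera call takes 0.05 s, during which the arm holds its last target.

## Working session

There is one attempt and no reset: what is moved stays moved. The work goes in short steps, Python scripts to look and compute and a tool call to move; the robot and the scene stay as the last step left them, time stands still between calls to the robot, and variables do not carry over. Pictures are saved under pics/ and viewed, and the job is handed in when it is done.

Besides the shell and the picture viewer there is one more tool, called after "Emit:" as name([rows], argument=value, ...), one row to a line, values as JSON. servo_tool: Moves the arm, as the interface text tells. Shift numbers are shares of 15 cm and turn numbers shares of 0.5 rad, none past 1 either way. Its arguments: {"type":"object","properties":{"deltas":{"type":"array"},"squeeze":{"type":"number"}},"required":["deltas"]}

```bash
mkdir -p pics; ls; cat > h.py <<'E'
import numpy as np, cv2
from scipy.spatial.transform import Rotation as R
from bench import env
def save(p,name): cv2.imwrite('pics/'+name+'.png', p['frame'][:,:,::-1])
def ray(p,px,T=None):
    T=p['T'] if T is None else T
    d=np.linalg.inv(p['mtx'])@np.array([px[0],px[1],1.]); return T[:3,3],T[:3,:3]@d
def atz(p,px,z,T=None):
    o,d=ray(p,px,T); return o+d*(z-o[2])/d[2]
def proj(p,X,T=None):
    T=p['T'] if T is None else T
    X=np.atleast_2d(X); c=(X-T[:3,3])@T[:3,:3]; u=c@p['mtx'].T; return u[:,:2]/u[:,2:]
E
python3 - <<'E'
from h import *
o=env.get_obs(); print({k:np.round(v,3).tolist() for k,v in o.items()})
for n in ['top','side']:
    p=env.grab_frame(n); save(p,n+'0'); print(n,p['T'].round(3).tolist(),p['mtx'].round(1).tolist())
    for t in ['tray','chute','hopper','hinge','bar','flap','catch_box','rivet0','dish','pin_vise','spacer','hammer']:
        for f in (env.find_in,env.spot_point):
            try: print(t,f.__name__,[(np.round(r['at'],1).tolist(),round(r['p'],2)) for r in f(t,p)])
            except Exception as e: print(t,e)
E
```

```text
pics
{'time': 0.0, 'joint_pos': [1.18, 0.469, -0.049, 1.534, 0.024, 1.141, -0.082], 'qvel': [0.001, -0.001, 0.0, -0.001, -0.0, 0.0, 0.001], 'joint_efforts': [0.0, -51.031, -0.046, -23.772, 0.011, 0.008, 0.0], 'eef_pos': [0.239, -0.631, 0.23], 'tcp_rot': [-2.584, 1.785, 0.003], 'ft_force': [-0.708, -0.065, -0.088], 'ft_torque': [-0.046, 0.055, -0.028], 'finger_gap': 1.002}
top [[0.006, -1.0, 0.028, 0.525], [-1.0, -0.006, 0.003, -0.14], [-0.002, -0.028, -1.0, 1.369], [0.0, 0.0, 0.0, 1.0]] [[480.8, 0.0, 328.0], [0.0, 480.8, 242.7], [0.0, 0.0, 1.0]]
tray call [([246.2, 184.2], 0.86), ([185.9, 238.5], 0.65), ([191.4, 244.8], 0.25)]
tray call [([244.2, 185.1], 0.96), ([186.4, 241.4], 0.84)]
chute call [([310.6, 255.1], 0.55)]
chute call [([347.4, 254.1], 0.73), ([370.3, 258.4], 0.19)]
hopper call [([312.8, 255.1], 0.76)]
hopper call [([293.8, 251.9], 0.84)]
hinge call [([310.5, 250.6], 0.72), ([317.6, 152.6], 0.53), ([370.3, 304.2], 0.52)]
hinge call [([350.0, 251.7], 0.65)]
bar call [([371.4, 256.7], 0.72)]
bar call [([371.1, 258.4], 0.6), ([292.3, 253.9], 0.48)]
flap call [([370.9, 257.3
[... 1589 characters left out ...]
et0 call [([245.7, 391.4], 0.72), ([216.0, 394.7], 0.69), ([233.5, 380.7], 0.65), ([227.0, 401.2], 0.45), ([324.7, 425.4], 0.43), ([410.9, 274.9], 0.25)]
rivet0 call [([244.1, 394.1], 0.69), ([226.9, 404.2], 0.63), ([234.7, 380.8], 0.46)]
dish call [([244.2, 259.8], 0.88), ([330.3, 267.6], 0.5)]
dish call [([246.4, 266.2], 0.75), ([319.2, 423.8], 0.65), ([361.5, 263.6], 0.63)]
pin_vise call [([345.5, 237.6], 0.72), ([411.5, 276.2], 0.57)]
pin_vise call [([407.9, 278.1], 0.59)]
spacer call [([323.3, 421.1], 0.87)]
spacer call [([322.0, 424.7], 0.93), ([352.0, 236.8], 0.73), ([324.4, 234.7], 0.19)]
hammer call [([402.6, 228.0], 0.91)]
hammer call [([324.4, 231.7], 0.7), ([403.3, 231.1], 0.65)]
```

View pics/top0.png

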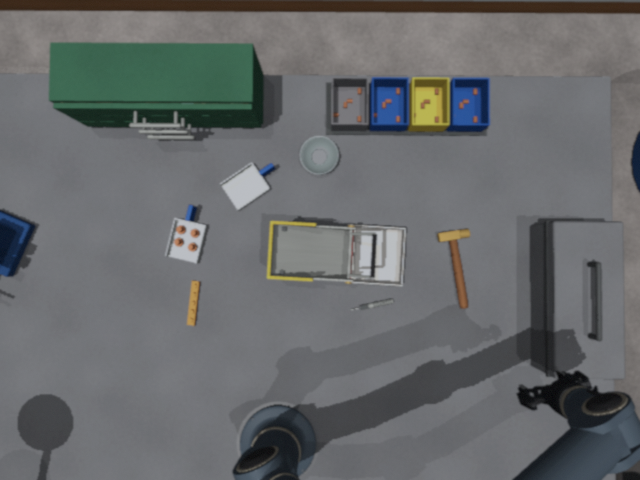

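View pics/side0.png

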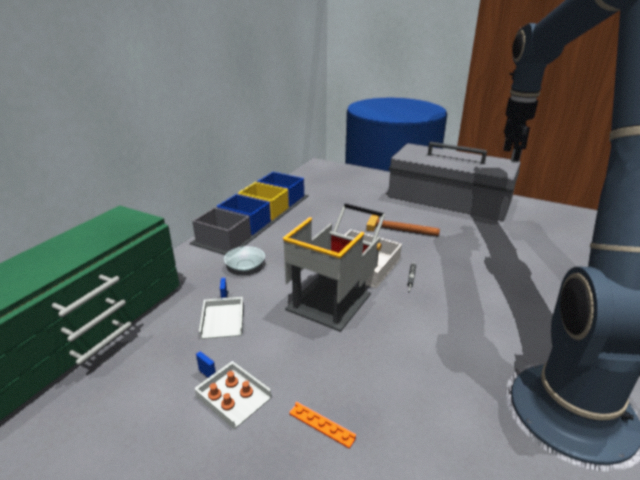

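```bash
python3 - <<'E'
import cv2
a=cv2.imread('pics/top0.png'); cv2.imwrite('pics/top0c.png',cv2.resize(a[160:300,130:300],None,fx=4.5,fy=4.2,interpolation=cv2.INTER_CUBIC))
cv2.imwrite('pics/top0d.png',cv2.resize(a[195:325,240:430],None,fx=4.2,fy=4.2,interpolation=cv2.INTER_CUBIC))
E
```

```text
(no output)
```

View pics/top0c.png

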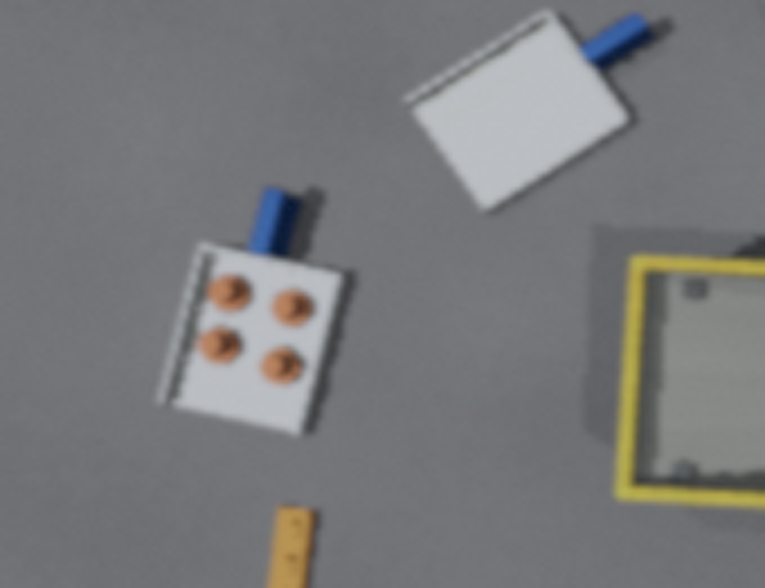

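View pics/top0d.png

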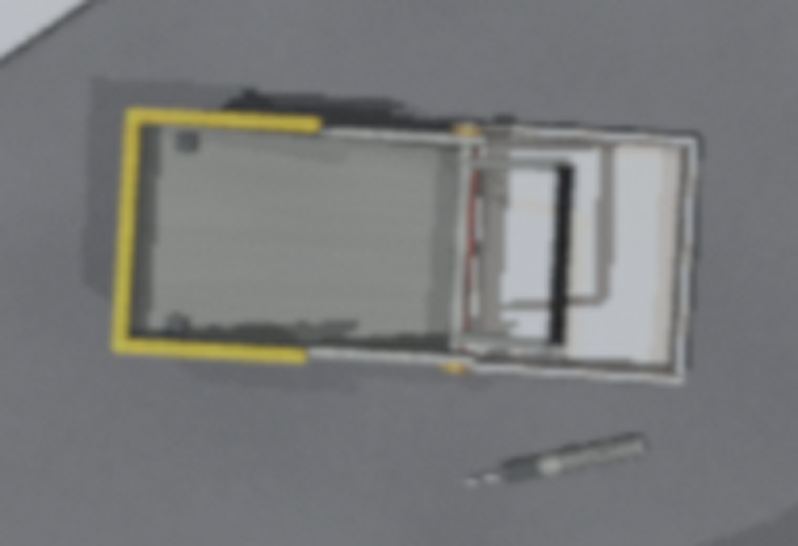

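The top view has two look-alikes: the tray with four rivets at (186,241) and an empty tray at (244,185). Robot's left is image left, so I take the one at (186,241). In the crop its blue fin points up-right at about (190,213). The chute's yellow hopper is at about (292,252), and the black bar is at about (373,257).

```bash
cat > fit.py <<'E'
from h import *
from scipy.optimize import least_squares
def pose(q,P): 
    c,s=np.cos(q[2]),np.sin(q[2]); P=np.atleast_2d(P)
    return np.c_[q[0]+c*P[:,0]-s*P[:,1], q[1]+s*P[:,0]+c*P[:,1], P[:,2]]
E
python3 - <<'E'
from fit import *
p=env.grab_frame('top')
# chute
yc=142+0
L=[((-.072,.202,.201),(266.9,278.8)),((.072,.202,.201),(271,221)),((.072,.089,.201),(316.5,223.6)),((-.072,.089,.201),(312.9,281.0))]
def go(L,q0):
    P=np.array([l[0] for l in L]);U=np.array([l[1] for l in L])
    r=least_squares(lambda q:(proj(p,pose(q,P))-U).ravel(),q0); return r.x,r.fun.reshape(-1,2).round(1).tolist()
print(go(L,[.5,-.2,0]))
# tray corners; tray frame x forward
W=.046
L=[((-.057,-W,.022),(175.6,217.9)),((-.057,W,.022),(206.7,224.3)),((.055,W,.015),(197.8,262.9)),((.055,-W,.015),(165.6,255.7))]
print(go(L,[.5,.18,2.9]))
print(go([(((a[0],-a[1],a[2])),b) for a,b in L],[.5,.18,2.9]))
for n,px,z in [('tray',(186.4,241.4),0),('hopper',(293.8,251.9),.201),('bar',(371.3,258),.175),('hinge',(350,251.7),.118),('box',(371.8,257.9),0),('dish',(319.8,157),0),('vise',(377,303.3),0),('spacer',(190,302),0),('hammer',(454,271),0),('empty',(244.2,185.1),0)]: print(n,atz(p,px,z).round(3))
# yaw from tool
o=env.get_obs(); print(R.from_rotvec(o['tcp_rot']).as_matrix().round(3))
s=env.grab_frame('side')
a,b=(env.spot_point('tray',s),atz(s,(234,392.8),0)); print(b.round(3), atz(s,(324.9,234.4),.201).round(3),atz(s,(354.8,239.8),.118).round(3),atz(s,(363.4,209.9),.175).round(3))
w=env.grab_frame('wrist'); save(w,'w0'); print(w['hand_eye'].round(3).tolist(),w['mtx'].round(1).tolist())
E
```

```text
(array([ 0.52863187, -0.19419072, -0.05377909]), [[-0.2, 0.5], [-0.5, -0.9], [0.3, -0.7], [0.3, 1.1]])
(array([0.56595018, 0.26225452, 2.91136986]), [[-0.6, -0.9], [0.1, 0.3], [0.0, 0.5], [0.5, 0.1]])
(array([0.5660931 , 0.2624545 , 2.77802221]), [[33.0, 9.6], [-28.5, -8.6], [-33.5, -10.0], [29.0, 9.0]])
tray [0.564 0.268 0.   ]
hopper [ 0.534 -0.054  0.201]
bar [ 0.521 -0.244  0.175]
hinge [ 0.537 -0.194  0.118]
box [ 0.52  -0.261  0.   ]
dish [ 0.808 -0.111  0.   ]
vise [ 0.392 -0.276  0.   ]
spacer [0.392 0.255 0.   ]
hammer [ 0.485 -0.495  0.   ]
empty [0.726 0.104 0.   ]
[[ 0.354 -0.935  0.   ]
 [-0.935 -0.354 -0.   ]
 [ 0.    -0.    -1.   ]]
[0.574 0.254 0.   ] [ 0.537 -0.053  0.201] [ 0.524 -0.193  0.118] [ 0.528 -0.25   0.175]
[[1.0, -0.001, 0.0, 0.001], [0.0, 0.949, 0.315, -0.08], [-0.0, -0.315, 0.949, -0.141], [0.0, 0.0, 0.0, 1.0]] [[359.1, 0.0, 317.4], [0.0, 359.1, 238.2], [0.0, 0.0, 1.0]]
```

Emit:
servo_tool([
  [[0.46,1,0.7,0,0,-0.6,1],[0.46,1,0.7,0,0,-0.6,1],[0.46,1,0.7,0,0,-0.6,1],[0.46,1,0.7,0,0,-0.6,1]],
])

```text
time: 3.1
eef_pos: [0.3089, -0.4794, 0.3377]
tcp_rot: [-2.29, 2.151, -0.001]
ft_force: [1.4, -1.0, 0.6]
finger_gap: 1.001
```

Emit:
servo_tool([
  [[0.46,1,0,0,0,-0.59,1],[0.46,1,0,0,0,-0.59,1],[0.46,1,0,0,0,-0.59,1],[0.46,1,0,0,0,-0.59,1]],
])

```text
time: 3.5
eef_pos: [0.3801, -0.3247, 0.3383]
tcp_rot: [-1.955, 2.457, -0.002]
ft_force: [0.3, -0.4, 0.2]
finger_gap: 0.997
```

Emit:
servo_tool([
  [[0.46,1,0,0,0,0,1],[0.46,1,0,0,0,0,1],[0.46,1,0,0,0,0,1],[0.46,1,0,0,0,0,1]],
])

```text
time: 3.9
eef_pos: [0.4509, -0.1693, 0.3388]
tcp_rot: [-1.963, 2.448, -0.002]
ft_force: [-1.0, 0.3, 0.1]
finger_gap: 0.998
```

Emit:
servo_tool([
  [[0.46,1,0,0,0,0,1],[0.46,1,0,0,0,0,1],[0.46,1,0,0,0,0,1],[0.46,1,0,0,0,0,1]],
])

```text
time: 4.3
eef_pos: [0.5209, -0.0136, 0.3393]
tcp_rot: [-1.97, 2.439, -0.001]
ft_force: [0.6, 0.2, -1.4]
finger_gap: 1.003
```

Emit:
servo_tool([
  [[0.46,1,0,0,0,0,1],[0.46,1,0,0,0,0,1],[0.46,1,0,0,0,0,1],[0.46,1,0,0,0,0,1]],
])

```text
time: 4.7
eef_pos: [0.5902, 0.142, 0.3392]
tcp_rot: [-1.977, 2.431, 0.003]
ft_force: [-0.6, -0.2, 0.4]
finger_gap: 1.0
```

Emit:
servo_tool([
  [[0.35,0.68,-0.8,0,0,0,1],[0.35,0.68,-0.8,0,0,0,1],[0.35,0.68,-0.8,0,0,0,1],[0.35,0.68,-0.8,0,0,0,1],[0.35,0.68,-0.8,0,0,0,1]],
])

```text
time: 5.2
eef_pos: [0.6413, 0.2456, 0.2161]
tcp_rot: [-1.983, 2.432, 0.008]
ft_force: [-0.4, 0.7, 0.4]
finger_gap: 1.0
```

```bash
cat >> h.py <<'E'
def wristT(p,o):
    T=np.eye(4); T[:3,:3]=R.from_rotvec(o['tcp_rot']).as_matrix(); T[:3,3]=o['eef_pos']; return T@p['hand_eye']
E
python3 - <<'E'
from h import *
o=env.get_obs(); w=env.grab_frame('wrist'); save(w,'w1'); T=wristT(w,o); M=R.from_rotvec(o['tcp_rot']).as_matrix()
print(o['eef_pos'],M.round(3),o['joint_pos'])
from fit import pose
q=(.567,.262,2.911)
P=[(-.055,-.045,.022),(-.055,.045,.022),(.055,.045,.0),(.055,-.045,0),(-.1,0,.052),(-.055,0,.052),(0,0,0)]
print(proj(w,pose(q,P),T).round(1).tolist())
for t in ['tray','rivet0']: print(t,[(np.round(r['at'],1).tolist(),round(r['p'],2)) for r in env.spot_point(t,w)])
E
```

```text
[0.64134182 0.24564887 0.21609504] [[-0.201 -0.98  -0.   ]
 [-0.98   0.201  0.006]
 [-0.006  0.002 -1.   ]] [-0.10496154  0.5448171  -0.48134704  1.50050894  0.25904517  1.15787232
 -2.40343983]
[[272.0, 227.5], [364.2, 230.1], [355.2, 317.3], [275.6, 315.1], [319.5, 188.7], [318.0, 238.5], [316.7, 271.5]]
tray [([456.3, 87.8], 0.7)]
rivet0 [([295.2, 279.8], 0.98), ([297.1, 246.4], 0.93), ([333.1, 285.9], 0.88), ([329.1, 247.7], 0.74)]
```

View pics/w1.png

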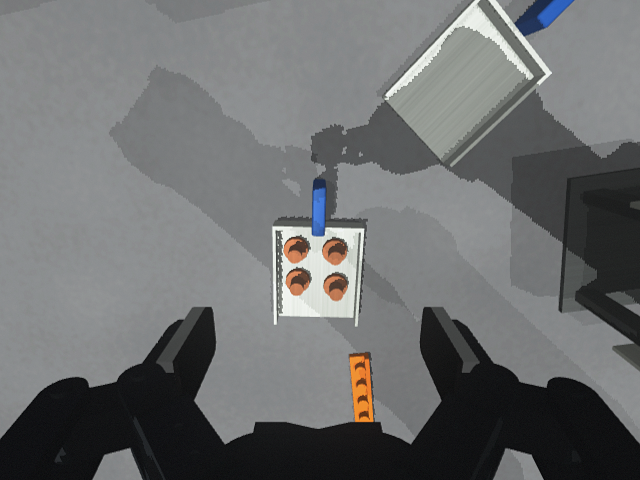

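The wrist view shows the tray with four rivets at (295–335, 246–286). The fin runs from (319,181) to (318,235), within about 3 px of the fitted pose. Descending.

Emit:
servo_tool([
  [[0.01,-0.01,-0.3,0,0,-0.06,1],[0.01,-0.01,-0.6,0,0,-0.06,1],[0.01,-0.01,-0.9,0,0,-0.06,1],[0.01,-0.01,-0.9,0,0,-0.06,1]],
])

```text
time: 5.75
eef_pos: [0.6423, 0.2369, 0.0818]
tcp_rot: [-1.94, 2.471, 0.002]
ft_force: [-0.6, -0.1, 0.0]
finger_gap: 1.004
```

```bash
python3 - <<'E'
from h import *
o=env.get_obs(); w=env.grab_frame('wrist'); save(w,'w2'); print(o['eef_pos'],o['tcp_rot'])
from fit import pose
T=wristT(w,o);q=(.567,.262,2.911)
print(proj(w,pose(q,[(-.055,-.045,.022),(-.055,.045,.022),(-.1,0,.052),(-.055,0,.052)]),T).round(1).tolist())
E
```

```text
[0.64227889 0.2369198  0.08175473] [-1.93985864e+00  2.47100769e+00  1.69084096e-03]
[[232.6, 296.8], [377.0, 295.6], [300.9, 244.0], [302.9, 322.1]]
```

View pics/w2.png

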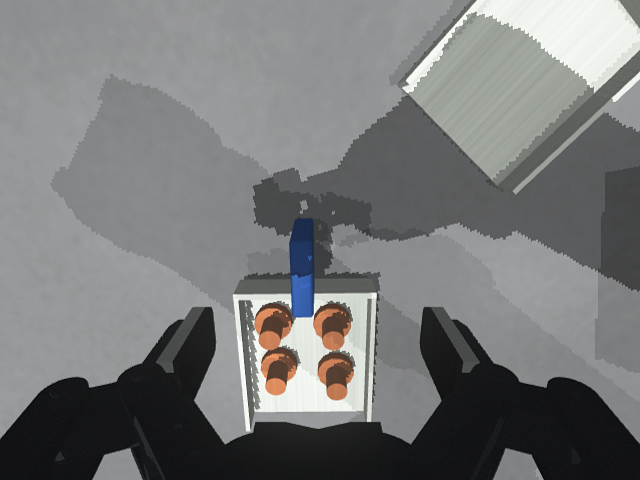

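Emit:
servo_tool([
  [[0.02,0.04,0,0,0,0,1],[0.02,0.04,-0.15,0,0,0,1],[0.02,0.04,-0.3,0,0,0,1],[0.02,0.04,-0.44,0,0,0,1],[0.02,0.04,-0.44,0,0,0,1],[0.02,0.04,-0.44,0,0,0,1]],
])

```text
time: 6.4
eef_pos: [0.6495, 0.2457, 0.0226]
tcp_rot: [-1.933, 2.463, -0.002]
ft_force: [-0.3, 0.1, 1.2]
finger_gap: 0.998
```

Emit:
servo_tool([
  [[-0.03,-0.015,-0.06,0,0,0,1],[-0.03,-0.015,-0.06,0,0,0,1],[-0.03,-0.015,-0.06,0,0,0,1]],
])

```text
time: 6.7
eef_pos: [0.6453, 0.2435, 0.0144]
tcp_rot: [-1.932, 2.462, -0.002]
ft_force: [-0.4, 0.1, 0.4]
finger_gap: 0.995
```

```bash
python3 - <<'E'
from h import *
o=env.get_obs(); w=env.grab_frame('wrist'); save(w,'w3'); print(o['eef_pos'],o['tcp_rot'],o['qvel'].round(3) if hasattr(o['qvel'],'round') else o['qvel']);print(env.get_obs()['eef_pos'])
E
```

```text
[0.64527135 0.24349356 0.01441798] [-1.93233744e+00  2.46188145e+00 -2.40727567e-03] [ 0.002  0.006 -0.001 -0.003 -0.    -0.002  0.   ]
[0.64531489 0.24351173 0.01428929]
```

View pics/w3.png

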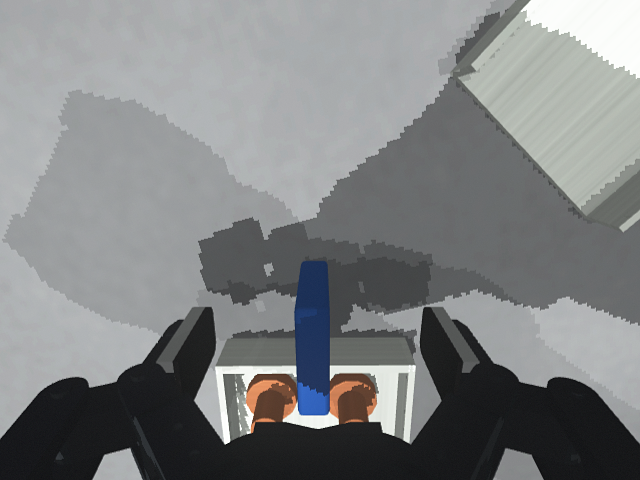

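The fin is nearly centred between the pads (column about 314 against 318). Closing on it.

Emit:
servo_tool([
  [[0,0,0,0,0,0,0],[0,0,0,0,0,0,-0.5],[0,0,0,0,0,0,-1],[0,0,0,0,0,0,-1],[0,0,0,0,0,0,-1],[0,0,0,0,0,0,-1],[0,0,0,0,0,0,-1],[0,0,0,0,0,0,-1],[0,0,0,0,0,0,-1],[0,0,0,0,0,0,-1]],
], squeeze=110)

```text
time: 7.75
eef_pos: [0.6453, 0.2437, 0.0145]
tcp_rot: [-1.932, 2.462, -0.002]
ft_force: [-1.2, 0.1, 2.9]
finger_gap: 0.127
```

Emit:
servo_tool([
  [[0,0,0.05,0,0,0,-1],[0,0,0.12,0.01,0.04,0,-1],[0,0,0.2,0.02,0.08,0,-1],[0,0,0.3,0.03,0.14,0,-1],[0,0,0.4,0.05,0.2,0,-1],[0,0,0.5,0.06,0.26,0,-1],[0,0,0.6,0.06,0.26,0,-1],[0,0,0.7,0.06,0.26,0,-1],[0,0,0.8,0.06,0.26,0,-1],[0,0,0.87,0.06,0.26,0,-1],[0,0,0.9,0.06,0.26,0,-1],[0,0,0.9,0.06,0.26,0,-1]],
])

```text
time: 8.95
eef_pos: [0.6455, 0.2439, 0.1504]
tcp_rot: [1.893, -2.413, -0.156]
ft_force: [-0.6, -0.2, -2.0]
finger_gap: 0.126
```

```bash
python3 - <<'E'
from h import *
o=env.get_obs(); w=env.grab_frame('wrist'); save(w,'w4');s=env.grab_frame('side'); save(s,'s4'); print(o['eef_pos'],R.from_rotvec(o['tcp_rot']).as_matrix().round(3),np.round(o['joint_pos'],2),o['finger_gap'],o['ft_force'],o['ft_torque'])
E
```

```text
[0.64550155 0.24391195 0.15039622] [[-0.238 -0.964 -0.118]
 [-0.971  0.236  0.036]
 [-0.007  0.123 -0.992]] [-0.08  0.66 -0.49  1.47  0.22  1.17 -2.4 ] 0.1255881028794786 [-0.58949313 -0.20698407 -2.0171902 ] [-0.0873811 -0.395703   0.0156881]
```

View pics/w4.png

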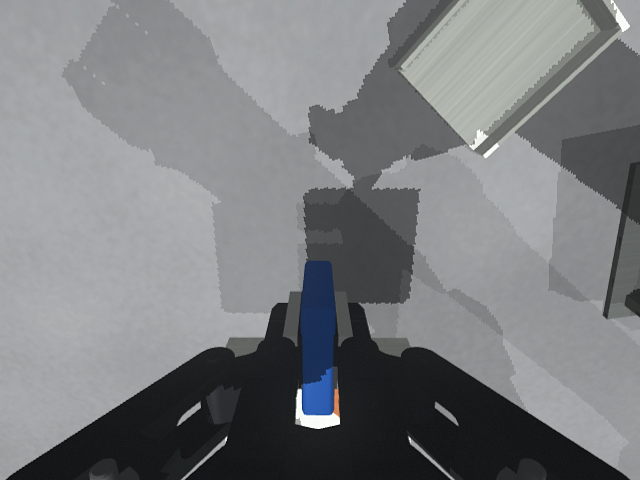

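View pics/s4.png

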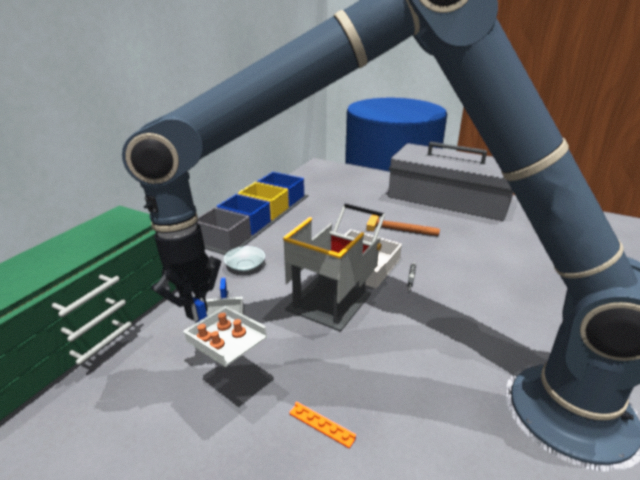

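Emit:
servo_tool([
  [[0.01,-0.02,0.03,0,0,0,-1],[0.03,-0.07,0.09,0,0,0,-1],[0.06,-0.15,0.18,0,0,0,-1],[0.09,-0.25,0.28,0,0,0,-1],[0.12,-0.35,0.38,0,0,0,-1],[0.15,-0.45,0.46,0,0,0,-1],[0.18,-0.55,0.52,0,0,0,-1],[0.2,-0.65,0.57,0,0,0,-1],[0.22,-0.73,0.6,0,0,0,-1],[0.22,-0.78,0.6,0,0,0,-1],[0.22,-0.8,0.6,0,0,0,-1],[0.22,-0.8,0.6,0,0,0,-1]],
])

```text
time: 10.25
eef_pos: [0.6775, 0.1233, 0.2383]
tcp_rot: [1.891, -2.41, -0.158]
ft_force: [-0.1, 0.6, -3.3]
finger_gap: 0.13
```

Emit:
servo_tool([
  [[0,-0.02,0,0,0,0.02,-1],[0.02,-0.07,0,0,0,0.04,-1],[0.04,-0.15,0,0,0,0.08,-1],[0.06,-0.25,0,0,0,0.12,-1],[0.08,-0.35,0,0,0,0.15,-1],[0.1,-0.45,0,0,0,0.18,-1],[0.11,-0.55,0,0,0,0.18,-1],[0.12,-0.65,0,0,0,0.18,-1],[0.12,-0.73,0,0,0,0.18,-1],[0.12,-0.78,0,0,0,0.18,-1],[0.12,-0.8,0,0,0,0.18,-1],[0.12,-0.8,0,0,0,0.18,-1]],
])

```text
time: 11.45
eef_pos: [0.6954, 0.0031, 0.2383]
tcp_rot: [1.994, -2.32, -0.153]
ft_force: [-0.3, 0.8, -2.8]
finger_gap: 0.126
```

```bash
python3 - <<'E'
from h import *
o=env.get_obs(); t=env.grab_frame('top'); save(t,'t5');s=env.grab_frame('side'); save(s,'s5'); print(o['time'],o['eef_pos'],R.from_rotvec(o['tcp_rot']).as_matrix().round(3),np.round(o['joint_pos'],2),o['finger_gap'])
E
```

```text
11.45 [0.6954083  0.00306764 0.23831433] [[-0.15  -0.981 -0.124]
 [-0.989  0.149  0.025]
 [-0.006  0.126 -0.992]] [ 0.24  0.61 -0.48  1.35  0.23  1.37 -1.96] 0.12578244940548913
```

View pics/t5.png

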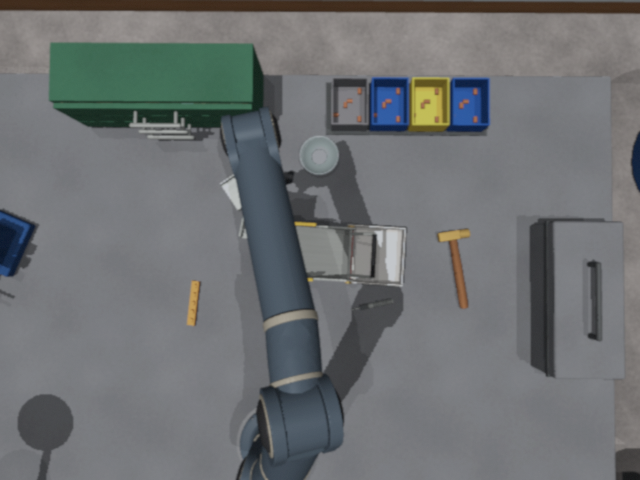

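View pics/s5.png

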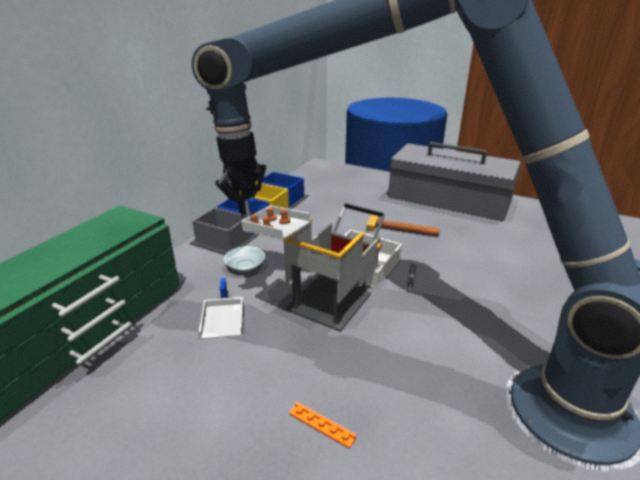

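Emit:
servo_tool([
  [[0.01,-0.02,0,0,0,0.02,-1],[0.02,-0.07,0,0,0,0.04,-1],[0.04,-0.15,0,0,0,0.08,-1],[0.06,-0.23,0,0,0,0.12,-1],[0.08,-0.31,0,0,0,0.15,-1],[0.09,-0.39,0,0,0,0.17,-1],[0.09,-0.44,0,0,0,0.17,-1],[0.09,-0.47,0,0,0,0.17,-1],[0.09,-0.48,0,0,0,0.17,-1],[0.09,-0.48,0,0,0,0.17,-1]],
])

```text
time: 12.55
eef_pos: [0.7087, -0.0675, 0.2384]
tcp_rot: [2.091, -2.229, -0.149]
ft_force: [0.4, 0.2, -3.1]
finger_gap: 0.127
```

```bash
python3 - <<'E'
from h import *
from fit import pose
o=env.get_obs(); s=env.grab_frame('side');t=env.grab_frame('top'); save(t,'t6')
cv2.imwrite('pics/s6.png',cv2.resize(s['frame'][150:350,180:440,::-1],None,fx=3,fy=3,interpolation=cv2.INTER_CUBIC))
M=R.from_rotvec(o['tcp_rot']).as_matrix();print(o['time'],o['eef_pos'],M.round(3))
# tray frame in world: tool frame at grasp
M0=R.from_rotvec([-1.932,2.462,-.002]).as_matrix(); p0=np.array([.6453,.2437,.0145])
Tr=R.from_euler('z',2.911).as_matrix(); pt=np.array([.567,.262,0])
D=M@M0.T; f=lambda X:D@(pt+Tr@np.array(X)-p0)+o['eef_pos']
L=f((.055,0,0)); fw=D@Tr@np.array([1,0,0]); print('lip',L.round(3),'fwd',fw.round(3))
c,sn=np.cos(-.0538),np.sin(-.0538); Ci=np.array([[c,sn,0],[-sn,c,0],[0,0,1]])
print('lip in chute',(Ci@(L-[.5286,-.1942,0])).round(3),(Ci@fw).round(3))
axis=D@Tr@np.array([0,1,0]); print('tray y',axis.round(3))
E
```

```text
12.55 [ 0.70874909 -0.06749032  0.23844582] [[-0.064 -0.99  -0.126]
 [-0.998  0.063  0.015]
 [-0.007  0.127 -0.992]]
lip [ 0.573 -0.06   0.242] fwd [-0.989  0.053  0.135]
lip in chute [0.037 0.136 0.242] [-0.991  0.     0.135]
tray y [-0.054 -0.999  0.001]
```

View pics/s6.png

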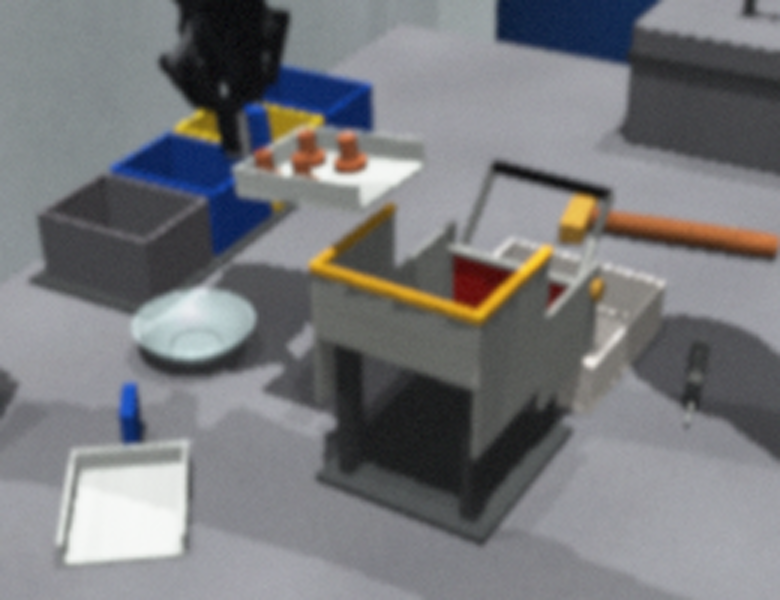

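View pics/t6.png

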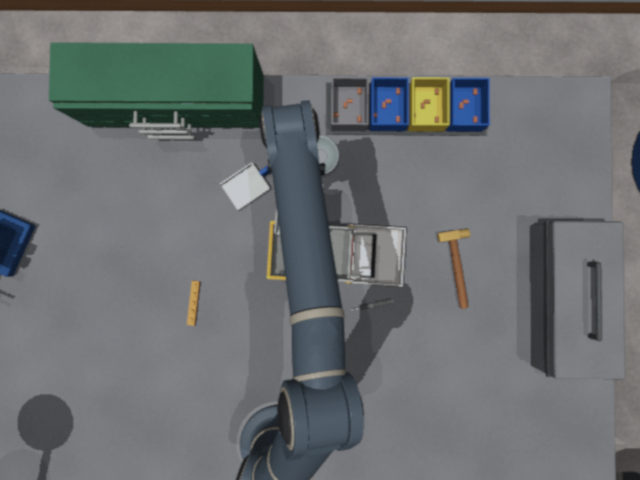

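Emit:
servo_tool([
  [[-0.01,0,-0.02,-0.004,-0.08,0,-1],[-0.02,0,-0.01,-0.008,-0.16,0,-1],[-0.03,0,0.0,-0.012,-0.24,0,-1],[-0.04,0,0.03,-0.016,-0.32,0,-1],[-0.05,0,0.06,-0.02,-0.4,0,-1],[-0.06,0,0.1,-0.025,-0.48,0,-1],[-0.07,0,0.13,-0.03,-0.56,0,-1],[-0.08,0,0.16,-0.035,-0.65,0,-1],[-0.09,0,0.19,-0.04,-0.73,0,-1],[-0.1,0,0.22,-0.045,-0.81,0,-1],[-0.11,0,0.25,-0.05,-0.89,0,-1],[-0.125,0.005,0.286,-0.05,-0.967,0,-1]],
])

```text
time: 13.85
eef_pos: [0.6893, -0.0651, 0.2814]
tcp_rot: [-1.965, 2.086, -0.365]
ft_force: [-0.2, -1.0, -2.2]
finger_gap: 0.127
```

```bash
cat > look.py <<'E'
import sys
from h import *
o=env.get_obs(); s=env.grab_frame('side');t=env.grab_frame('top'); n=sys.argv[1]
cv2.imwrite(f'pics/s{n}.png',cv2.resize(s['frame'][150:350,180:440,::-1],None,fx=3,fy=3,interpolation=cv2.INTER_CUBIC))
save(t,'t'+n)
w=env.grab_frame('wrist'); save(w,'w'+n)
M=R.from_rotvec(o['tcp_rot']).as_matrix();print(o['time'],o['eef_pos'],M.round(3),np.round(o['joint_pos'],2),o['finger_gap'])
E
python3 look.py 7
```

```text
13.85 [ 0.68926345 -0.06507912  0.28141684] [[-0.058 -0.935  0.35 ]
 [-0.998  0.058 -0.009]
 [-0.012 -0.35  -0.937]] [ 0.45  0.35 -0.53  1.69  0.27  0.8  -1.81] 0.12730855463818028
```

View pics/s7.png

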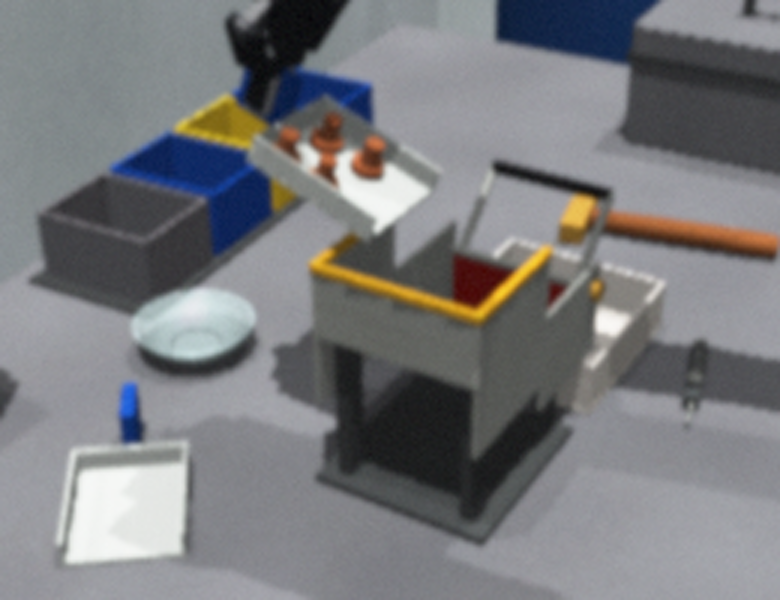

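View pics/w7.png

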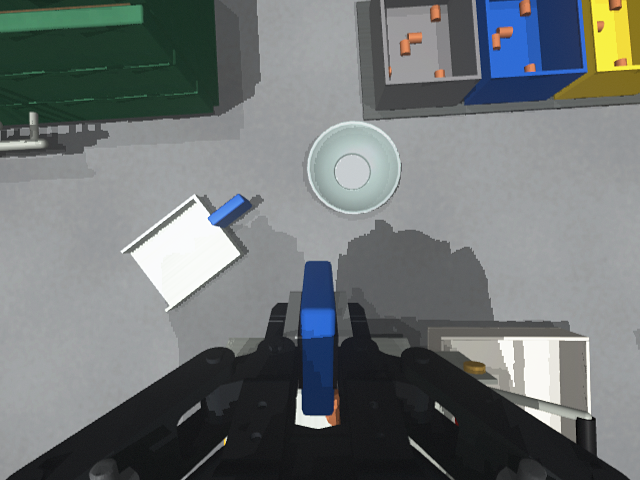

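Emit:
servo_tool([
  [[-0.01,0,0.03,-0.003,-0.06,0,-1],[-0.02,0,0.05,-0.006,-0.12,0,-1],[-0.03,0,0.07,-0.01,-0.18,0,-1],[-0.04,0,0.09,-0.012,-0.24,0,-1],[-0.06,0,0.11,-0.016,-0.3,0,-1],[-0.08,0,0.13,-0.02,-0.36,0,-1],[-0.1,0,0.15,-0.024,-0.42,0,-1],[-0.12,0,0.17,-0.028,-0.48,0,-1],[-0.14,0,0.19,-0.032,-0.54,0,-1],[-0.16,0,0.21,-0.036,-0.6,0,-1],[-0.18,0.01,0.23,-0.04,-0.7,0,-1],[-0.18,0.01,0.23,-0.04,-0.7,0,-1]],
])

```text
time: 15.2
eef_pos: [0.6612, -0.0632, 0.3155]
tcp_rot: [-1.763, 1.867, -0.676]
ft_force: [-0.2, 0.2, -3.1]
finger_gap: 0.124
```

```bash
python3 look.py 8
```

```text
15.2 [ 0.66116624 -0.06322431  0.31547737] [[-0.053 -0.761  0.647]
 [-0.999  0.047 -0.027]
 [-0.01  -0.648 -0.762]] [ 0.51  0.15 -0.53  1.97  0.29  0.35 -1.85] 0.12408336037859963
```

View pics/s8.png

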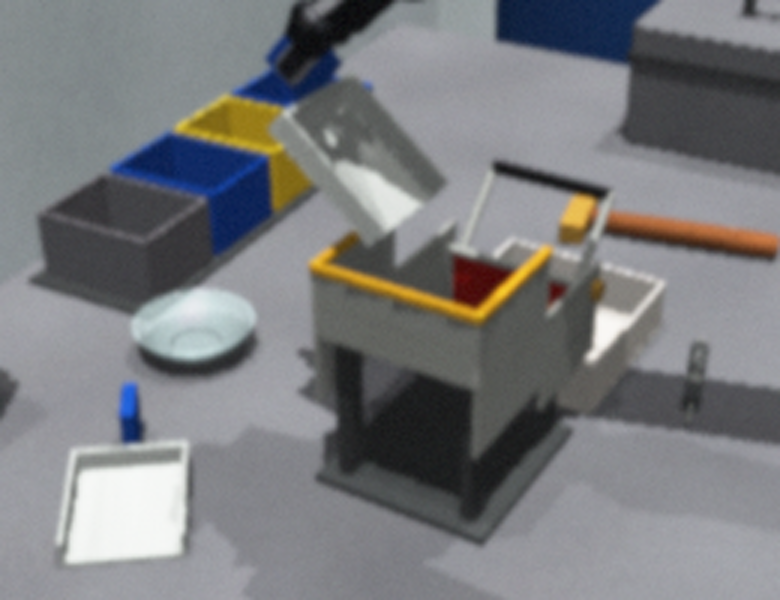

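View pics/t8.png

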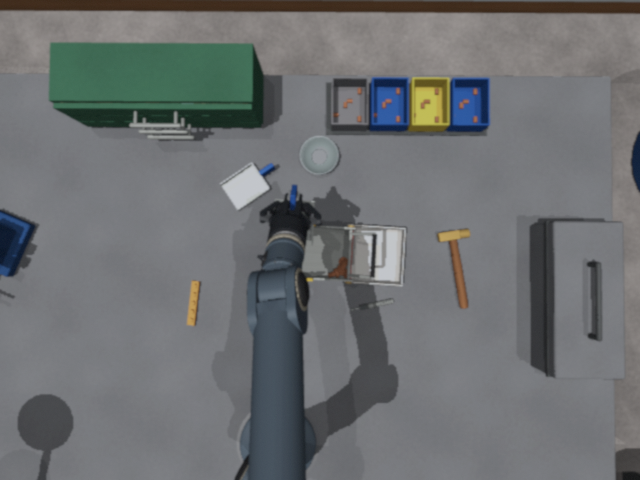

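Emit:
servo_tool([
  [[0.1,0,0.05,0.01,0.25,0,-1],[0.15,0,0.05,0.025,0.5,0,-1],[0.2,0.1,0.05,0.04,0.75,0,-1],[0.2,0.3,0.05,0.05,0.98,0,-1],[0.2,0.55,0.05,0.05,0.98,0,-1],[0.2,0.8,0.05,0.05,0.98,0,-1],[0.2,1,0.05,0.05,0.98,0,-1],[0.2,1,0.05,0.05,0.98,0,-1]],
])

```text
time: 16.15
eef_pos: [0.6926, 0.0944, 0.3245]
tcp_rot: [-2.05, 2.156, -0.219]
ft_force: [-1.0, -0.1, -1.4]
finger_gap: 0.127
```

Emit:
servo_tool([
  [[0,0.2,0,0.01,0.2,0,-1],[-0.1,0.5,0,0.02,0.4,0,-1],[-0.2,0.8,0,0.02,0.4,-0.2,-1],[-0.3,1,-0.3,0.02,0.4,-0.35,-1],[-0.3,1,-0.6,0.02,0.4,-0.35,-1],[-0.3,1,-0.9,0.02,0.4,-0.35,-1],[-0.3,1,-0.9,0.02,0.4,-0.35,-1]],
])

```text
time: 16.85
eef_pos: [0.6446, 0.2415, 0.1818]
tcp_rot: [1.953, -2.452, 0.019]
ft_force: [0.1, -0.7, -3.3]
finger_gap: 0.127
```

```bash
cat > rel.py <<'E'
from h import *
o=env.get_obs()
M=R.from_rotvec(o['tcp_rot']).as_matrix()
M0=R.from_rotvec([-1.932,2.462,-.002]).as_matrix(); p0=np.array([.6453,.2437,.0145])
print(o['time'],'dpos m/.15',((p0-o['eef_pos'])/.15).round(3),'rot/.5',(R.from_matrix(M0@M.T).as_rotvec()/.5).round(3),np.round(o['joint_pos'],2))
E
python3 rel.py; python3 look.py 9; python3 -c "
import cv2
a=cv2.imread('pics/t9.png'); cv2.imwrite('pics/t9c.png',cv2.resize(a[195:325,240:430],None,fx=4.2,fy=4.2,interpolation=cv2.INTER_CUBIC))"
```

```text
16.85 dpos m/.15 [ 0.004  0.015 -1.116] rot/.5 [ 0.041 -0.016 -0.029] [-0.08  0.59 -0.52  1.53  0.33  1.12 -2.47]
16.85 [0.64463569 0.24152312 0.18184327] [[-0.223 -0.975  0.002]
 [-0.975  0.223 -0.014]
 [ 0.013 -0.005 -1.   ]] [-0.08  0.59 -0.52  1.53  0.33  1.12 -2.47] 0.12671087256446933
```

View pics/t9c.png

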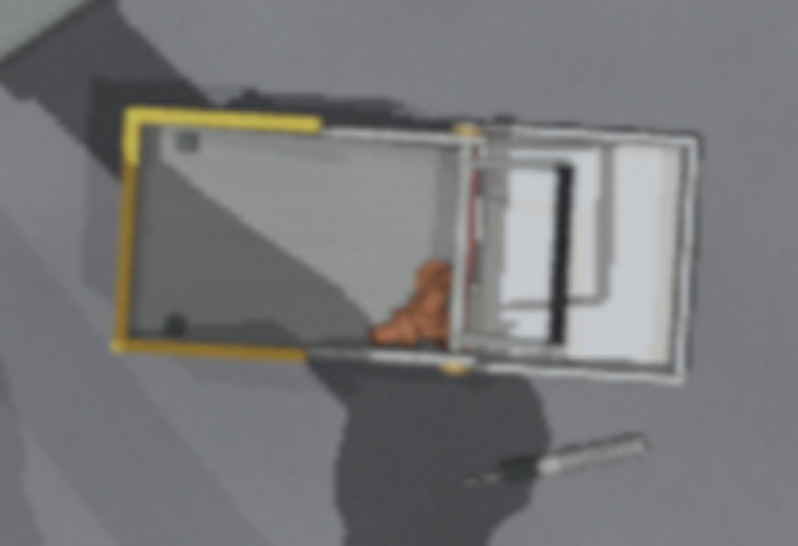

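View pics/s9.png

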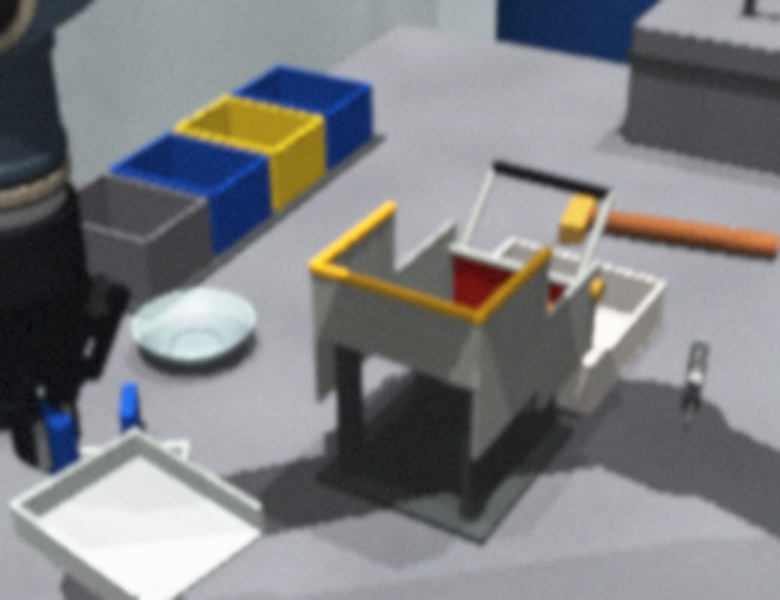

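The tray is empty. The rivets are piled behind the shut flap in the near corner of the chute, around crop (375–450, 265–345), and none lie anywhere else. Setting the tray back in its own spot.

Emit:
servo_tool([
  [[0,0.015,-0.2,0.04,-0.016,-0.02,-1],[0,0.015,-0.4,0.04,-0.016,-0.02,-1],[0,0.015,-0.6,0.04,-0.016,-0.02,-1],[0,0.015,-0.8,0.04,-0.016,-0.02,-1],[0,0.015,-0.9,0.04,-0.016,-0.02,-1],[0,0.015,-0.95,0.04,-0.016,-0.02,-1],[0,0.015,-0.95,0.04,-0.016,-0.02,-1],[0,0.015,-0.95,0.04,-0.016,-0.02,-1]],
])

```text
time: 17.8
eef_pos: [0.6512, 0.2477, 0.0516]
tcp_rot: [-1.922, 2.443, -0.009]
ft_force: [1.3, 0.1, -2.0]
finger_gap: 0.126
```

```bash
python3 rel.py
```

```text
17.8 dpos m/.15 [-0.039 -0.027 -0.247] rot/.5 [-0.019  0.039 -0.005] [-0.11  0.72 -0.47  1.63  0.41  0.86 -2.55]
```

Emit:
servo_tool([
  [[-0.04,-0.027,-0.07,-0.019,0.039,0,-1],[-0.04,-0.027,-0.12,-0.019,0.039,0,-1],[-0.04,-0.027,-0.18,-0.019,0.039,0,-1],[-0.04,-0.027,-0.22,-0.019,0.039,0,-1],[-0.04,-0.027,-0.24,-0.019,0.039,0,-1],[-0.04,-0.027,-0.24,-0.019,0.039,0,-1],[-0.04,-0.027,-0.24,-0.019,0.039,0,-1]],
])

```text
time: 18.5
eef_pos: [0.6453, 0.2439, 0.0156]
tcp_rot: [-1.935, 2.459, -0.002]
ft_force: [-0.0, 1.3, -1.7]
finger_gap: 0.125
```

```bash
python3 rel.py; python3 look.py 10
```

```text
18.5 dpos m/.15 [ 0.    -0.001 -0.007] rot/.5 [-0.     0.001 -0.006] [-0.12  0.76 -0.45  1.64  0.42  0.82 -2.56]
18.5 [0.64529129 0.24385782 0.01561026] [[-0.235 -0.972  0.011]
 [-0.972  0.235  0.007]
 [-0.009 -0.009 -1.   ]] [-0.12  0.76 -0.45  1.64  0.42  0.82 -2.56] 0.12511409653520508
```

View pics/w10.png

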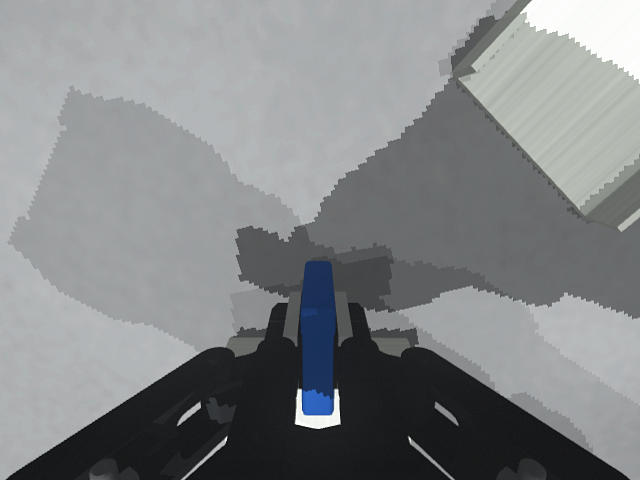

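Within 1 mm of the pick pose. Lower slightly, open, and lift.

Emit:
servo_tool([
  [[0,0,-0.008,0,0,0,-1],[0,0,-0.008,0,0,0,-0.6],[0,0,-0.008,0,0,0,0],[0,0,-0.008,0,0,0,0.5],[0,0,-0.008,0,0,0,1],[0,0,-0.008,0,0,0,1],[0,0,-0.008,0,0,0,1],[0,0,-0.008,0,0,0,1]],
])

```text
time: 19.45
eef_pos: [0.6454, 0.2437, 0.0146]
tcp_rot: [-1.935, 2.459, -0.002]
ft_force: [-0.0, -0.2, 0.1]
finger_gap: 1.004
```

Emit:
servo_tool([
  [[0,0,0.1,0,0,0,1],[0,0,0.3,0,0,0,1],[0,0,0.6,0,0,0,1],[0,0,0.9,0,0,0,1],[0,0,1,0,0,0,1],[0,0,1,0,0,0,1]],
])

```text
time: 20.05
eef_pos: [0.647, 0.2449, 0.1692]
tcp_rot: [-1.931, 2.454, -0.005]
ft_force: [-0.2, -0.6, 0.3]
finger_gap: 0.998
```

```bash
python3 look.py 11; python3 - <<'E'
from h import *
c,s=np.cos(-.0538),np.sin(-.0538)
for y,z in [(-.057,.175),(0,.198)]: print((np.array([.5286,-.1942,z])+[-s*y,c*y,0]).round(4))
E
```

```text
20.05 [0.64701145 0.24492769 0.16919415] [[-0.235 -0.972  0.018]
 [-0.972  0.235  0.009]
 [-0.013 -0.015 -1.   ]] [-0.08  0.59 -0.52  1.55  0.33  1.07 -2.49] 0.9980595574150536
[ 0.5255 -0.2511  0.175 ]
[ 0.5286 -0.1942  0.198 ]
```

View pics/w11.png

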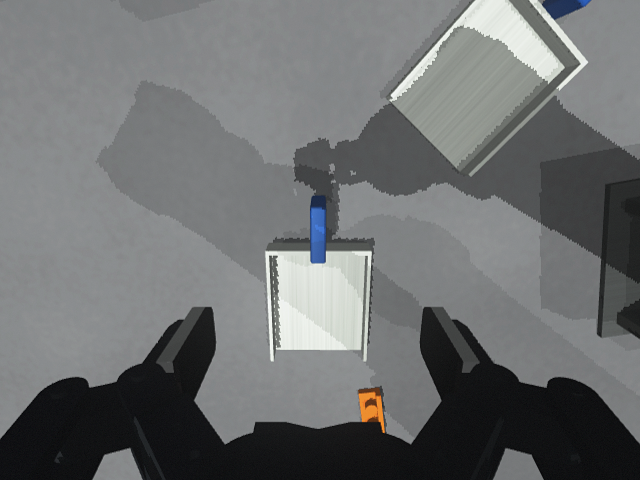

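Emit:
servo_tool([
  [[-0.1,-0.2,0.4,0,0,0.1,1],[-0.2,-0.5,0.8,0,0,0.2,1],[-0.2,-0.83,0.9,0,0,0.3,1],[-0.2,-0.83,0.9,0,0,0.36,1]],
])

```text
time: 20.6
eef_pos: [0.6138, 0.1164, 0.2979]
tcp_rot: [-2.153, 2.277, 0.001]
ft_force: [1.2, -0.4, -0.6]
finger_gap: 0.998
```

Emit:
servo_tool([
  [[-0.08,-0.3,0,0,0,0,1],[-0.15,-0.6,0,0,0,0,1],[-0.2,-0.85,0,0,0,0,1],[-0.2,-0.85,0,0,0,0,1]],
])

```text
time: 21.0
eef_pos: [0.5823, -0.0193, 0.2953]
tcp_rot: [-2.145, 2.294, 0.001]
ft_force: [0.2, -0.4, -0.1]
finger_gap: 1.0
```

Emit:
servo_tool([
  [[-0.08,-0.3,0,0,0,0,1],[-0.15,-0.6,0,0,0,0,1],[-0.2,-0.85,0,0,0,0,1],[-0.2,-0.85,0,0,0,0,1]],
])

```text
time: 21.4
eef_pos: [0.55, -0.1542, 0.2928]
tcp_rot: [2.13, -2.304, -0.004]
ft_force: [1.0, -0.0, -1.0]
finger_gap: 1.001
```

Emit:
servo_tool([
  [[-0.08,-0.3,0,0,0,0,1],[-0.15,-0.5,0,0,0,0,1],[-0.2,-0.7,0,0,0,0,1],[-0.2,-0.7,0,0,0,0,1],[-0.2,-0.7,0,0,0,0,1]],
])

```text
time: 21.9
eef_pos: [0.5199, -0.2583, 0.2913]
tcp_rot: [2.13, -2.304, -0.009]
ft_force: [0.2, 0.2, 1.0]
finger_gap: 1.001
```

```bash
cat > bar.py <<'E'
import sys
from h import *
n=sys.argv[1]
o=env.get_obs(); w=env.grab_frame('wrist'); save(w,'w'+n); T=wristT(w,o); M=R.from_rotvec(o['tcp_rot']).as_matrix()
print(o['time'],o['eef_pos'],M.round(3),np.round(o['joint_pos'],2))
for t in ['bar','hinge','flap']: print(t,[(np.round(r['at'],1).tolist(),round(r['p'],2)) for r in env.spot_point(t,w)])
E=lambda x,y,z:(np.array([.5286,-.1942,z])+[np.cos(.0538)*x+np.sin(.0538)*y,-np.sin(.0538)*x+np.cos(.0538)*y,0])
print('pred bar ends/mid',proj(w,[E(-.054,-.057,.175),E(0,-.057,.175),E(.054,-.057,.175)],T).round(1).tolist())
E
python3 bar.py 12
```

```text
21.9 [ 0.5199251  -0.25833815  0.29127228] [[-0.078 -0.997 -0.007]
 [-0.997  0.078  0.002]
 [-0.001  0.007 -1.   ]] [ 0.75  0.31 -0.47  1.66  0.15  1.21 -1.4 ]
bar [([304.1, 223.8], 0.69)]
hinge [([247.4, 203.7], 0.94), ([228.3, 242.3], 0.57)]
flap [([247.5, 205.8], 0.59)]
pred bar ends/mid [[308.5, 289.8], [306.1, 224.7], [303.4, 150.5]]
```

View pics/w12.png

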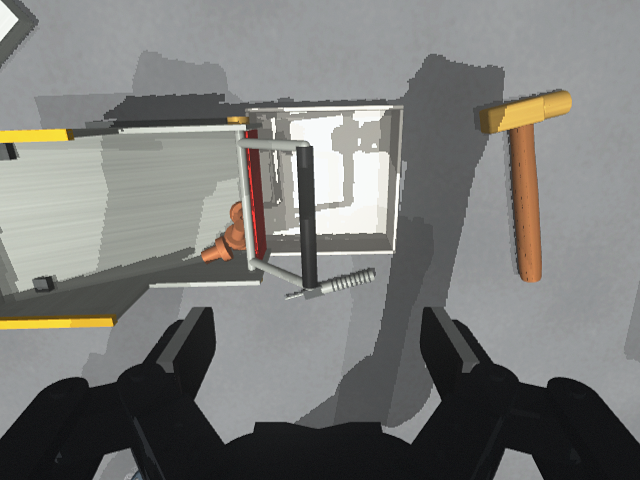

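The bar runs from (305,147) to (310,288), within 1–3 px of the prediction. Descending with the hand half open.

Emit:
servo_tool([
  [[0.02,0.045,-0.1,0,0,0.05,0],[0.04,0.045,-0.25,0,0,0.05,0],[0.04,0.045,-0.4,0,0,0.05,0],[0.04,0.045,-0.5,0,0,0.05,0],[0.04,0.045,-0.5,0,0,0.05,0],[0.04,0.045,-0.5,0,0,0.05,0]],
])

```text
time: 22.7
eef_pos: [0.5271, -0.2498, 0.2175]
tcp_rot: [2.164, -2.273, -0.006]
ft_force: [0.0, 0.7, 0.4]
finger_gap: 0.501
```

```bash
python3 bar.py 13
```

```text
22.7 [ 0.52708161 -0.24982792  0.2175452 ] [[-0.049 -0.999 -0.005]
 [-0.999  0.049  0.   ]
 [-0.     0.005 -1.   ]] [ 0.73  0.37 -0.47  1.75  0.19  1.07 -1.42]
bar [([318.3, 267.4], 0.85)]
hinge [([236.3, 235.5], 0.92), ([347.5, 313.2], 0.52)]
flap [([238.6, 236.1], 0.87)]
pred bar ends/mid [[317.8, 355.4], [318.3, 273.7], [318.8, 176.6]]
```

View pics/w13.png

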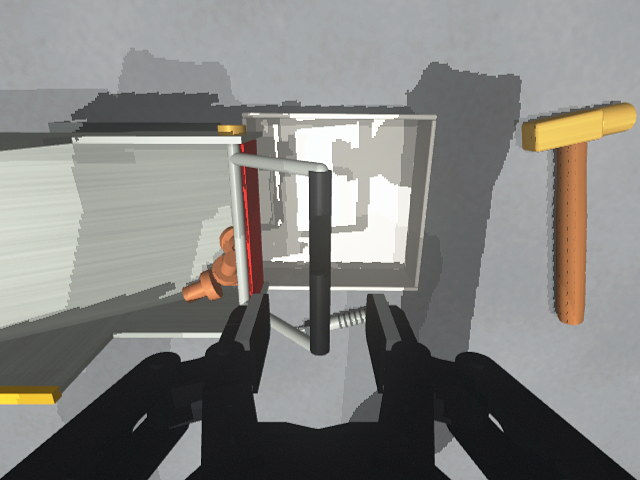

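Emit:
servo_tool([
  [[0,-0.005,-0.1,0,0,0,0],[0,-0.005,-0.2,0,0,0,0],[0,-0.005,-0.3,0,0,0,0],[0,-0.005,-0.41,0,0,0,0],[0,-0.005,-0.41,0,0,0,0],[0,-0.005,-0.41,0,0,0,0],[0,-0.005,-0.41,0,0,0,0]],
])

```text
time: 23.6
eef_pos: [0.5278, -0.2513, 0.1576]
tcp_rot: [2.164, -2.275, -0.001]
ft_force: [-0.8, 0.3, 0.5]
finger_gap: 0.503
```

```bash
python3 bar.py 14
```

```text
23.6 [ 0.52784932 -0.25126708  0.15755239] [[-0.05  -0.999 -0.002]
 [-0.999  0.05  -0.001]
 [ 0.001  0.002 -1.   ]] [ 0.71  0.44 -0.45  1.81  0.23  0.95 -1.46]
bar [([316.0, 330.0], 0.62)]
hinge [([213.8, 271.2], 0.79)]
flap [([215.4, 270.4], 0.6), ([602.9, 243.0], 0.54)]
pred bar ends/mid [[315.0, 441.5], [315.2, 337.6], [315.4, 205.5]]
```

View pics/w14.png

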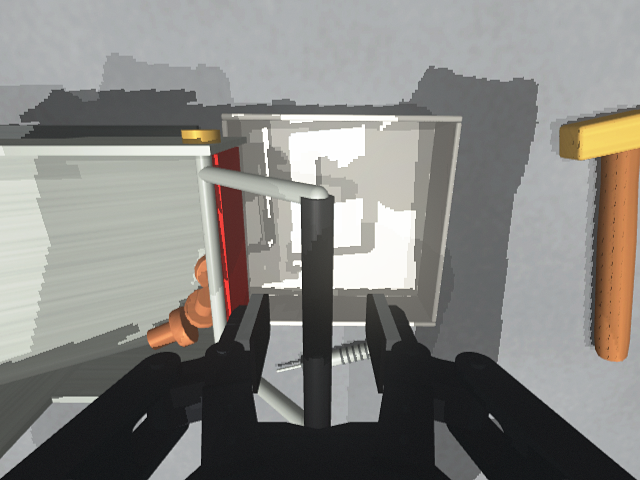

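Emit:
servo_tool([
  [[0,0,-0.01,0,0,0,-0.4],[0,0,-0.01,0,0,0,-0.7],[0,0,-0.01,0,0,0,-1],[0,0,-0.01,0,0,0,-1],[0,0,-0.01,0,0,0,-1],[0,0,-0.01,0,0,0,-1],[0,0,-0.01,0,0,0,-1]],
], squeeze=60)

```text
time: 24.5
eef_pos: [0.5278, -0.2512, 0.1565]
tcp_rot: [2.164, -2.275, -0.001]
ft_force: [-1.3, 1.5, 3.6]
finger_gap: 0.116
```

```bash
python3 bar.py 15
```

```text
24.5 [ 0.52778847 -0.25122607  0.15647995] [[-0.05  -0.999 -0.002]
 [-0.999  0.05  -0.001]
 [ 0.001  0.002 -1.   ]] [ 0.71  0.44 -0.45  1.81  0.23  0.94 -1.46]
bar [([315.3, 331.5], 0.75)]
hinge [([212.3, 273.1], 0.77)]
flap [([214.3, 271.7], 0.64)]
pred bar ends/mid [[315.1, 443.4], [315.3, 339.0], [315.5, 206.1]]
```

View pics/w15.png

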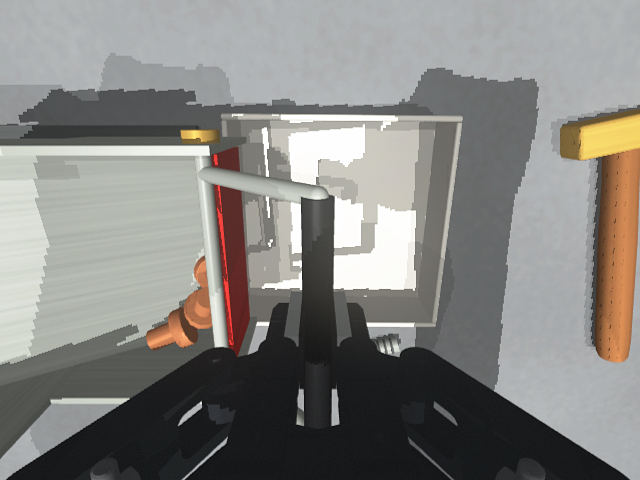

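Emit:
servo_tool([
  [[0.003,0.052,0.046,0,0,0,-1],[0.006,0.111,0.085,0,0,0,-1],[0.009,0.173,0.115,0,0,0,-1],[0.013,0.239,0.138,0,0,0,-1],[0.017,0.307,0.151,0,0,0,-1],[0.02,0.377,0.156,0,0,0,-1],[0.02,0.377,0.156,0,0,0,-1],[0.02,0.377,0.156,0,0,0,-1],[0.02,0.377,0.156,0,0,0,-1],[0.02,0.377,0.156,0,0,0,-1]],
])

```text
time: 25.7
eef_pos: [0.5307, -0.1979, 0.1827]
tcp_rot: [2.159, -2.274, 0.008]
ft_force: [-4.5, -5.2, 12.5]
finger_gap: 0.114
```

```bash
python3 look.py 16; python3 bar.py 17
```

```text
25.7 [ 0.53069691 -0.19791177  0.18273944] [[-0.052 -0.999 -0.001]
 [-0.999  0.052 -0.008]
 [ 0.008  0.001 -1.   ]] [ 0.65  0.38 -0.47  1.83  0.22  0.98 -1.54] 0.11358796179387524
25.85 [ 0.5307076  -0.1979259   0.18273683] [[-0.052 -0.999 -0.001]
 [-0.999  0.052 -0.008]
 [ 0.008  0.001 -1.   ]] [ 0.65  0.38 -0.47  1.83  0.22  0.98 -1.54]
bar [([317.0, 327.5], 0.97)]
hinge [([311.8, 256.9], 0.58)]
flap [([311.9, 253.1], 0.93), ([413.5, 230.3], 0.68)]
pred bar ends/mid [[419.1, 399.3], [429.6, 306.0], [442.5, 191.7]]
```

View pics/w17.png

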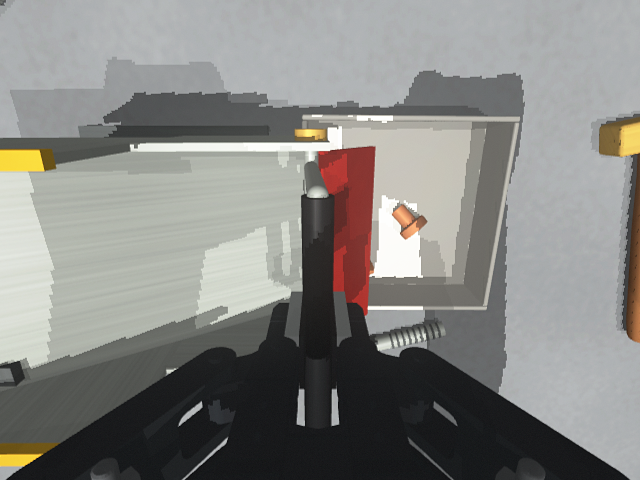

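View pics/s16.png

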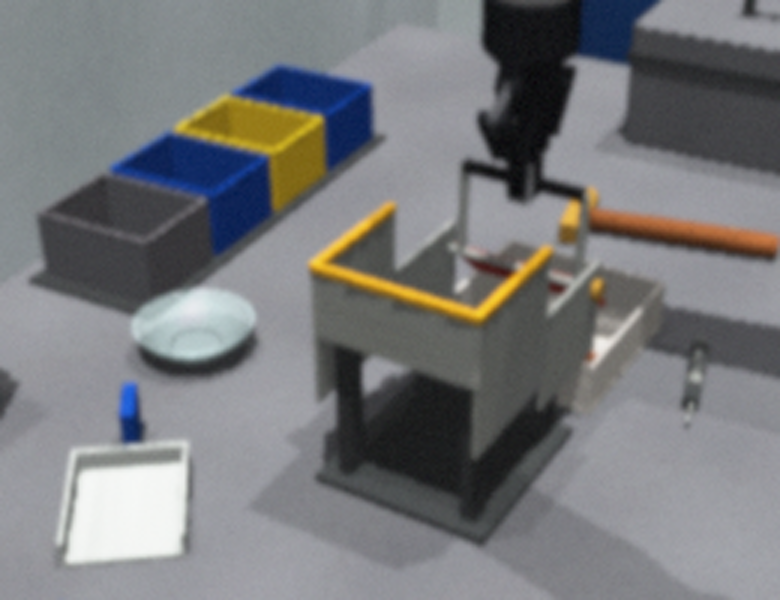

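View pics/t16.png

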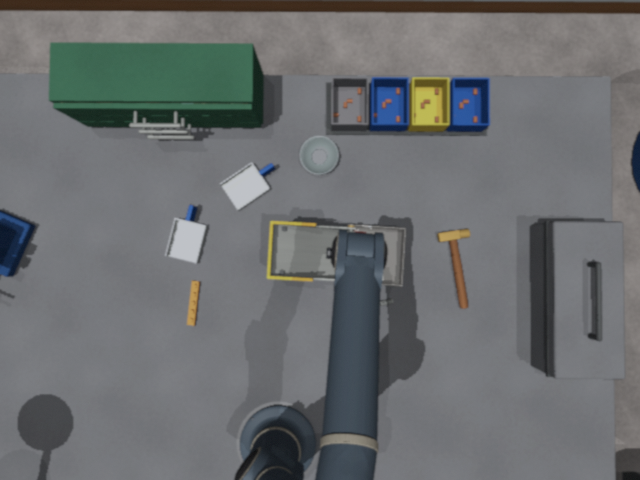

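Emit:
servo_tool([
  [[0,0.012,0,0,0,0,-1],[0,0.024,0,0,0,0,-1],[0,0.024,0,0,0,0,-1],[0,0.024,0,0,0,0,-1],[0,0.024,0,0,0,0,-1],[0,0.024,0,0,0,0,-1],[0,0.024,0,0,0,0,-1],[0,0.024,0,0,0,0,-1]],
])

```text
time: 26.85
eef_pos: [0.5306, -0.197, 0.183]
tcp_rot: [2.156, -2.273, 0.013]
ft_force: [1.3, -6.5, -2.5]
finger_gap: 0.111
```

```bash
python3 bar.py 18;python3 - <<'E'
from h import *
o=env.get_obs();print(o['ft_force'],o['qvel'])
s=env.grab_frame('side'); 
cv2.imwrite('pics/s18.png',cv2.resize(s['frame'][200:300,300:420,::-1],None,fx=6,fy=6,interpolation=cv2.INTER_CUBIC))
w=env.grab_frame('wrist')
cv2.imwrite('pics/w18c.png',cv2.resize(w['frame'][100:340,280:540,::-1],None,fx=2.4,fy=2.4,interpolation=cv2.INTER_CUBIC))
for p in (s,w): print([(np.round(r['at'],1).tolist(),round(r['p'],2)) for r in env.find_in('rivet0',p)])
E
```

```text
26.85 [ 0.53064557 -0.19701076  0.18295097] [[-0.053 -0.999 -0.   ]
 [-0.999  0.053 -0.012]
 [ 0.012 -0.    -1.   ]] [ 0.65  0.38 -0.47  1.83  0.22  0.98 -1.54]
bar [([314.2, 325.5], 0.92)]
hinge [([313.2, 255.8], 0.93), ([633.5, 236.1], 0.3)]
flap [([314.7, 256.1], 0.69)]
pred bar ends/mid [[420.7, 398.5], [431.3, 305.2], [444.1, 191.1]]
[ 1.32357024 -6.15713635 -2.08232266] [ 6.56377285e-04 -3.38498443e-04  7.10541920e-04  6.46761786e-04
  9.63070558e-05  3.83902667e-04 -3.94260819e-04]
[]
[([407.9, 221.4], 0.93)]
```

View pics/w18c.png

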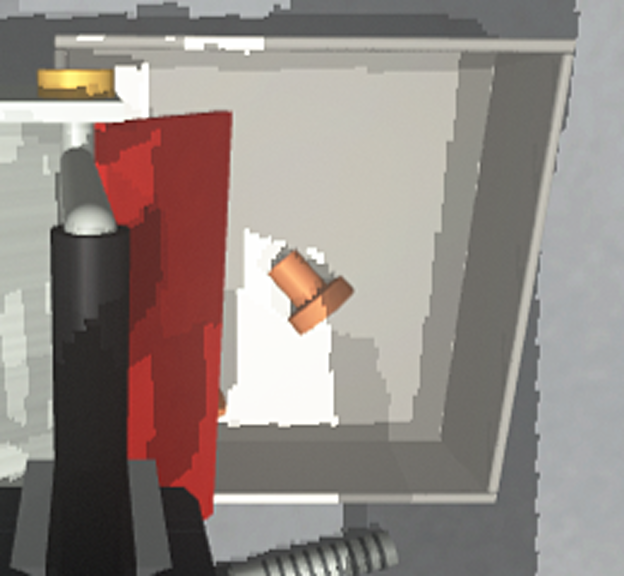

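View pics/s18.png

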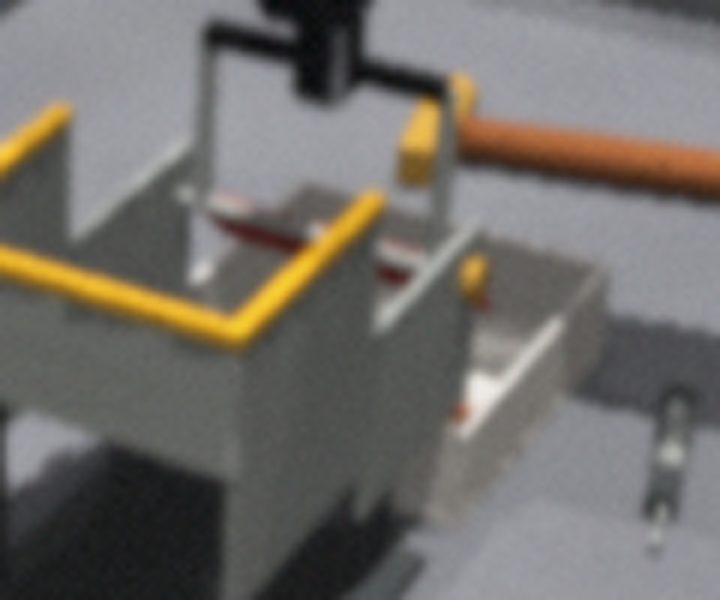

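Two rivets show in the box: one in full, one edge under the flap's shadow. The other two may be hidden under the flap or by the gripper. I'll tilt the wrist about the bar to look into the mouth.

Emit:
servo_tool([
  [[0,-0.005,0,-0.1,0.005,0,-1],[0,-0.012,0,-0.2,0.01,0,-1],[0,-0.02,0,-0.35,0.018,0,-1],[0,-0.03,0.004,-0.5,0.027,0,-1],[0,-0.037,0.006,-0.6,0.033,0,-1],[0,-0.043,0.008,-0.7,0.038,0,-1],[0,-0.043,0.008,-0.7,0.038,0,-1],[0,-0.043,0.008,-0.7,0.038,0,-1]],
])

```text
time: 28.05
eef_pos: [0.5305, -0.2026, 0.1842]
tcp_rot: [1.967, -2.073, 0.358]
ft_force: [-1.4, 0.8, 0.7]
finger_gap: 0.116
```

```bash
python3 bar.py 19;python3 - <<'E'
from h import *
o=env.get_obs();print(o['ft_force'],o['finger_gap'])
w=env.grab_frame('wrist')
print([(np.round(r['at'],1).tolist(),round(r['p'],2)) for r in env.find_in('rivet0',w)])
E
```

```text
28.05 [ 0.53047022 -0.20261867  0.18422991] [[-0.049 -0.999 -0.019]
 [-0.934  0.052 -0.353]
 [ 0.353  0.001 -0.936]] [ 0.39  0.35 -0.37  1.9   0.59  1.   -1.93]
bar [([314.7, 326.5], 0.87)]
hinge [([266.1, 259.6], 0.67)]
flap []
pred bar ends/mid [[392.2, 376.1], [399.2, 289.1], [407.6, 184.3]]
[-1.27580839  1.32870512  1.22750661] 0.10942711253419628
[([248.1, 227.5], 0.78), ([338.7, 220.6], 0.49)]
```

View pics/w19.png

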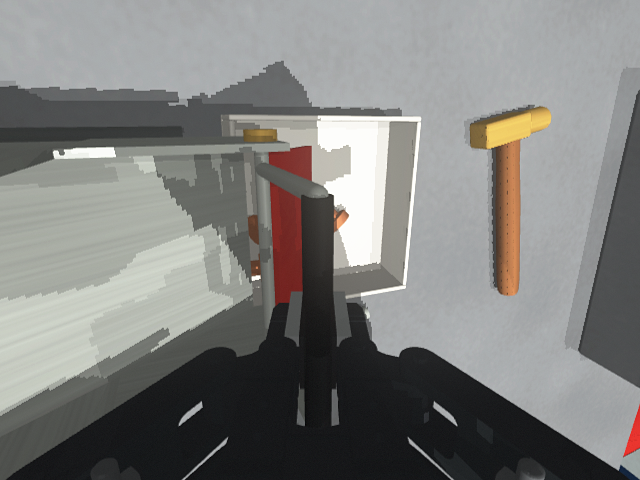

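```bash
python3 - <<'E'
from h import *
w=env.grab_frame('wrist')
cv2.imwrite('pics/w20c.png',cv2.resize(w['frame'][130:330,180:400,::-1],None,fx=3.5,fy=3,interpolation=cv2.INTER_CUBIC))
o=env.get_obs();T=wristT(w,o)
for px in [(254,229),(257,266),(341,219)]:
  for z in (.01,.06): print(px,z,atz(w,px,z,T).round(3))
Ef=lambda x,y,z:(np.array([.5286,-.1942,z])+[np.cos(.0538)*x+np.sin(.0538)*y,-np.sin(.0538)*x+np.cos(.0538)*y,0])
print('mouth',proj(w,[Ef(-.065,0,.058),Ef(0,0,.058),Ef(.065,0,.058)],T).round(0).tolist())
E
```

```text
(254, 229) 0.01 [ 0.518 -0.209  0.01 ]
(254, 229) 0.06 [ 0.533 -0.201  0.06 ]
(257, 266) 0.01 [ 0.482 -0.208  0.01 ]
(257, 266) 0.06 [ 0.503 -0.2    0.06 ]
(341, 219) 0.01 [ 0.514 -0.294  0.01 ]
(341, 219) 0.06 [ 0.53  -0.271  0.06 ]
mouth [[251.0, 312.0], [246.0, 236.0], [240.0, 146.0]]
```

View pics/w20c.png

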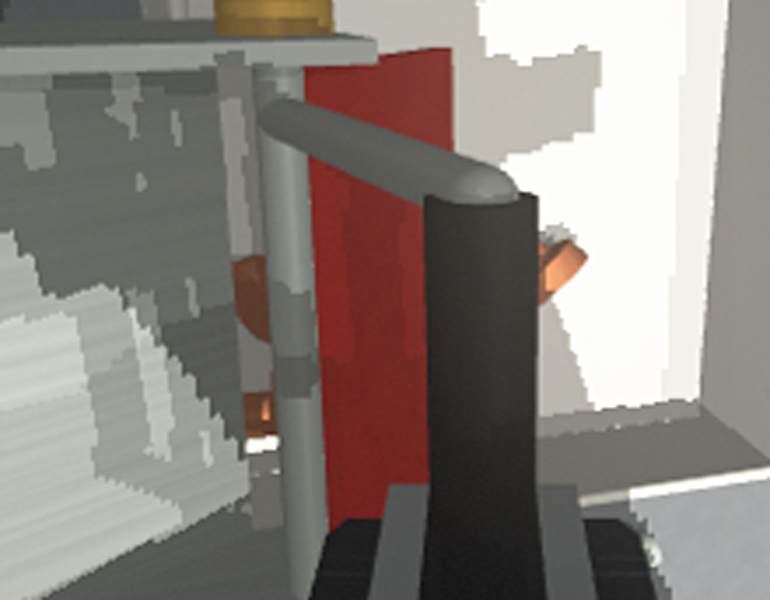

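Emit:
servo_tool([
  [[0,0.012,0,0.15,-0.008,0,-1],[0,0.02,-0.002,0.35,-0.018,0,-1],[0,0.035,-0.006,0.55,-0.03,0,-1],[0,0.05,-0.008,0.7,-0.038,0,-1],[0,0.06,-0.008,0.85,-0.046,0,-1],[0,0.072,-0.007,1,-0.054,0,-1],[0,0.072,-0.007,1,-0.054,0,-1]],
])

```text
time: 29.1
eef_pos: [0.5307, -0.2007, 0.1851]
tcp_rot: [-2.083, 2.214, 0.136]
ft_force: [-4.1, -4.9, 12.8]
finger_gap: 0.112
```

Emit:
servo_tool([
  [[0,0.012,0.003,0.2,-0.01,0,-1],[0,0.024,0.006,0.4,-0.02,0,-1],[0,0.036,0.01,0.6,-0.03,0,-1],[0,0.042,0.014,0.7,-0.038,0,-1],[0,0.042,0.014,0.7,-0.038,0,-1],[0,0.042,0.014,0.7,-0.038,0,-1]],
])

```text
time: 29.7
eef_pos: [0.5307, -0.2013, 0.1871]
tcp_rot: [-1.884, 2.013, 0.453]
ft_force: [-2.8, -7.0, 5.6]
finger_gap: 0.11
```

```bash
python3 bar.py 21;python3 - <<'E'
from h import *
o=env.get_obs();print(o['ft_force'],o['finger_gap'])
w=env.grab_frame('wrist')
print([(np.round(r['at'],1).tolist(),round(r['p'],2)) for r in env.find_in('rivet0',w)])
E
```

```text
29.7 [ 0.53069694 -0.20128812  0.18712248] [[-0.058 -0.998  0.033]
 [-0.887  0.067  0.456]
 [-0.458 -0.003 -0.889]] [ 0.94  0.53 -0.59  1.72 -0.18  1.13 -1.16]
bar [([315.8, 319.7], 0.64), ([359.3, 257.8], 0.51)]
hinge [([359.3, 256.1], 0.8), ([496.4, 220.3], 0.61)]
flap [([361.6, 254.9], 0.85)]
pred bar ends/mid [[424.0, 430.9], [434.5, 328.4], [447.7, 200.3]]
[-1.98648038 -8.53841367  5.56200533] 0.10898956127958616
[([443.1, 290.2], 0.95), ([511.6, 240.4], 0.7), ([440.0, 231.4], 0.61)]
```

View pics/w21.png

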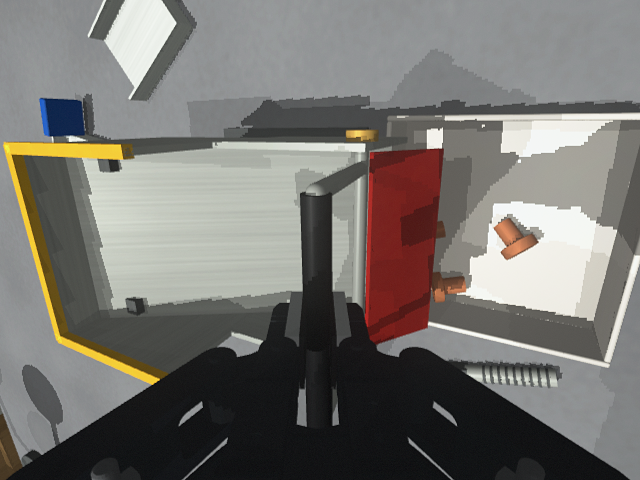

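```bash
python3 - <<'E'
from h import *
w=env.grab_frame('wrist')
cv2.imwrite('pics/w22c.png',cv2.resize(w['frame'][190:330,400:560,::-1],None,fx=4.5,fy=4.2,interpolation=cv2.INTER_CUBIC))
o=env.get_obs();T=wristT(w,o)
for px in [(516,240),(452,287),(437,295),(440,231)]: print(px,atz(w,px,.012,T).round(3))
E
```

```text
(516, 240) [ 0.519 -0.283  0.012]
(452, 287) [ 0.473 -0.239  0.012]
(437, 295) [ 0.463 -0.227  0.012]
(440, 231) [ 0.522 -0.227  0.012]
```

View pics/w22c.png

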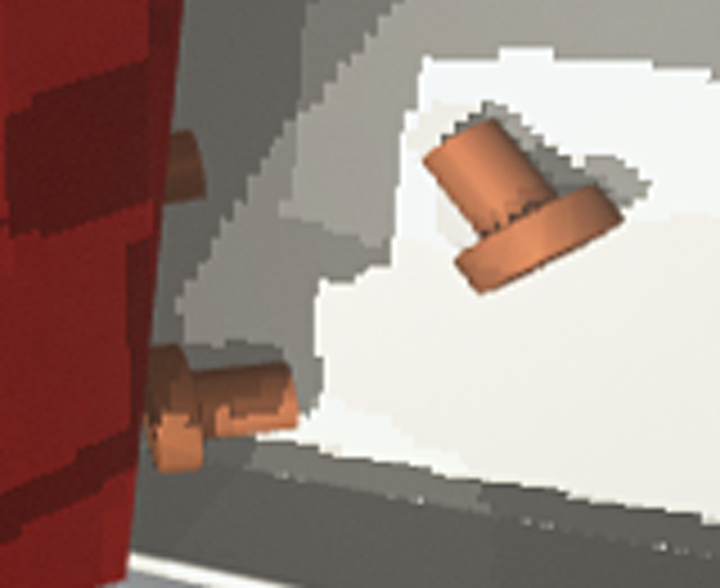

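Emit:
servo_tool([
  [[0,0.02,-0.005,-0.2,0.01,0,-1],[0,0.035,-0.01,-0.4,0.02,0,-1],[0,0.05,-0.015,-0.6,0.03,0,-1],[0,0.06,-0.02,-0.8,0.04,0,-1],[0,0.07,-0.025,-0.94,0.05,0,-1],[0,0.07,-0.025,-0.94,0.05,0,-1],[0,0.07,-0.025,-0.94,0.05,0,-1]],
])

```text
time: 30.75
eef_pos: [0.5312, -0.1916, 0.1855]
tcp_rot: [-2.146, 2.284, -0.01]
ft_force: [-4.0, -0.1, 12.5]
finger_gap: 0.111
```

```bash
python3 bar.py 23; python3 -c "
from h import *
o=env.get_obs();print(o['ft_force'],o['ft_torque'],o['finger_gap'])"
```

```text
30.75 [ 0.53121707 -0.19157104  0.18549436] [[-0.062 -0.998  0.01 ]
 [-0.998  0.062  0.   ]
 [-0.001 -0.01  -1.   ]] [ 0.63  0.37 -0.46  1.84  0.19  0.97 -1.54]
bar [([313.7, 323.7], 0.73), ([322.1, 208.6], 0.4)]
hinge [([322.0, 256.8], 0.68), ([322.6, 209.4], 0.57)]
flap [([323.1, 253.0], 0.58), ([314.8, 322.5], 0.33)]
pred bar ends/mid [[431.8, 396.3], [441.9, 303.0], [454.2, 189.6]]
[-5.64971997  0.15213308 11.406209  ] [0.28349957 0.91057543 0.18690865] 0.11398996283584899
```

View pics/w23.png

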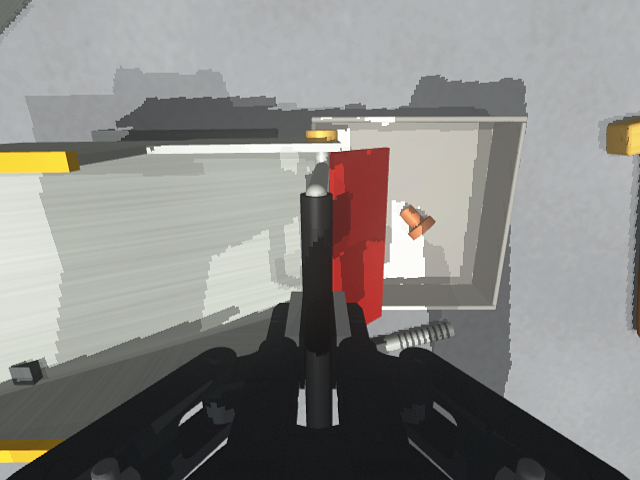

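Emit:
servo_tool([
  [[0,-0.01,0,-0.2,0.01,0,-1],[0,-0.02,0.002,-0.4,0.02,0,-1],[0,-0.035,0.005,-0.6,0.03,0,-1],[0,-0.045,0.01,-0.8,0.04,0,-1],[0,-0.05,0.014,-1,0.054,0,-1],[0,-0.05,0.014,-1,0.054,0,-1]],
])

```text
time: 31.55
eef_pos: [0.531, -0.1989, 0.1878]
tcp_rot: [1.882, -1.992, 0.495]
ft_force: [-3.2, -1.9, 3.9]
finger_gap: 0.11
```

Emit:
servo_tool([
  [[0,-0.01,0.002,-0.15,0.008,0,-1],[0,-0.015,0.006,-0.3,0.016,0,-1],[0,-0.02,0.01,-0.4,0.02,0,-1],[0,-0.02,0.01,-0.4,0.02,0,-1]],
])

```text
time: 31.95
eef_pos: [0.5311, -0.202, 0.1892]
tcp_rot: [1.76, -1.858, 0.657]
ft_force: [-1.1, -0.1, 4.0]
finger_gap: 0.112
```

```bash
python3 bar.py 24; python3 - <<'E'
from h import *
w=env.grab_frame('wrist')
cv2.imwrite('pics/w24c.png',cv2.resize(w['frame'][150:350,140:340,::-1],None,fx=3.8,fy=3,interpolation=cv2.INTER_CUBIC))
E
```

```text
31.95 [ 0.53109969 -0.20204602  0.18916566] [[-0.044 -0.999 -0.026]
 [-0.76   0.051 -0.648]
 [ 0.648 -0.009 -0.762]] [ 0.15  0.4  -0.27  1.96  0.91  1.14 -2.28]
bar [([318.4, 324.9], 0.92)]
hinge [([228.1, 268.5], 0.57)]
flap [([227.8, 264.6], 0.94)]
pred bar ends/mid [[365.1, 358.7], [368.7, 276.7], [372.8, 179.9]]
```

View pics/w24.png

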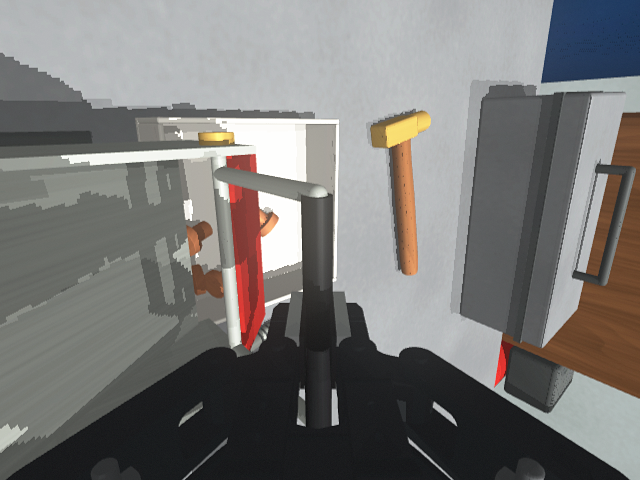

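View pics/w24c.png

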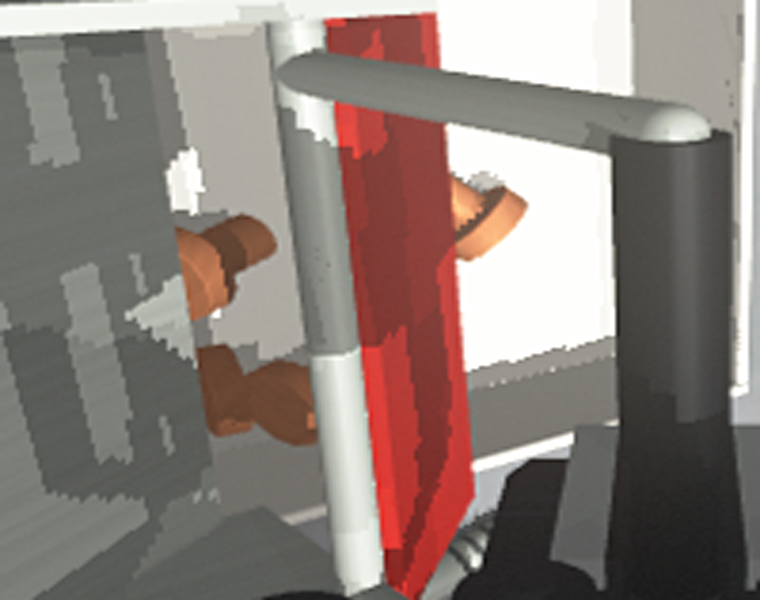

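All four rivets are now visible in the box: one to the right of the flap and three near or under the mouth, at crop (210,265), (220,390) and (285,400). The chute is empty. Returning the wrist upright at 45 degrees.

Emit:
servo_tool([
  [[0,0.01,0,0.2,-0.01,0,-1],[0,0.015,-0.005,0.4,-0.02,0,-1],[0,0.025,-0.01,0.6,-0.03,0,-1],[0,0.035,-0.015,0.8,-0.04,0,-1],[0,0.045,-0.02,1,-0.054,0,-1],[0,0.045,-0.02,1,-0.054,0,-1]],
])

```text
time: 32.8
eef_pos: [0.5309, -0.2031, 0.1885]
tcp_rot: [2.043, -2.187, 0.226]
ft_force: [-2.9, -4.3, 9.9]
finger_gap: 0.112
```

Emit:
servo_tool([
  [[0,0.01,-0.005,0.15,-0.008,0,-1],[0,0.02,-0.01,0.3,-0.016,0,-1],[0,0.03,-0.015,0.42,-0.022,0,-1],[0,0.03,-0.015,0.42,-0.022,0,-1],[0,0.03,-0.015,0.42,-0.022,0,-1]],
])

```text
time: 33.3
eef_pos: [0.5311, -0.2057, 0.1882]
tcp_rot: [-2.133, 2.296, -0.02]
ft_force: [-3.4, -9.4, 8.2]
finger_gap: 0.108
```

```bash
python3 bar.py 25; python3 -c "
from h import *
o=env.get_obs();print(o['ft_force'],o['ft_torque'],o['finger_gap'])
s=env.grab_frame('side');save(s,'s25')"
```

```text
33.3 [ 0.5310559  -0.20570969  0.18822027] [[-0.074 -0.997  0.014]
 [-0.997  0.073 -0.004]
 [ 0.003 -0.014 -1.   ]] [ 0.64  0.37 -0.43  1.83  0.19  0.97 -1.52]
bar [([315.6, 321.9], 0.63), ([384.2, 208.4], 0.36)]
hinge []
flap [([300.6, 254.7], 0.91), ([299.5, 255.2], 0.21)]
pred bar ends/mid [[404.5, 393.0], [410.4, 300.6], [417.6, 188.9]]
[-2.29320556 -8.75891479  8.40273187] [-2.14501348  0.6146485   0.13879347] 0.11059821237173059
```

View pics/w25.png

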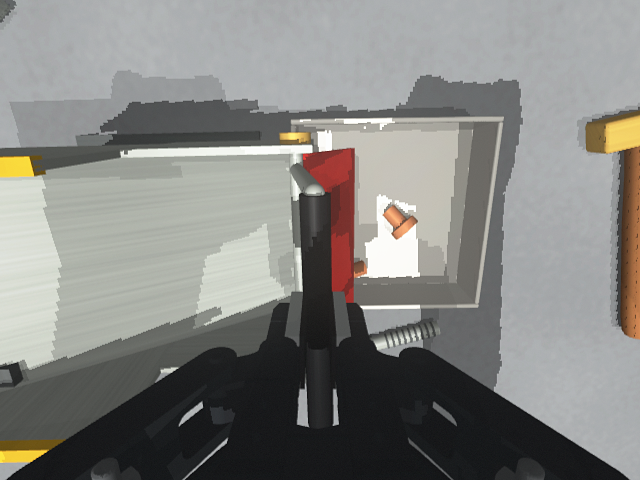

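View pics/s25.png

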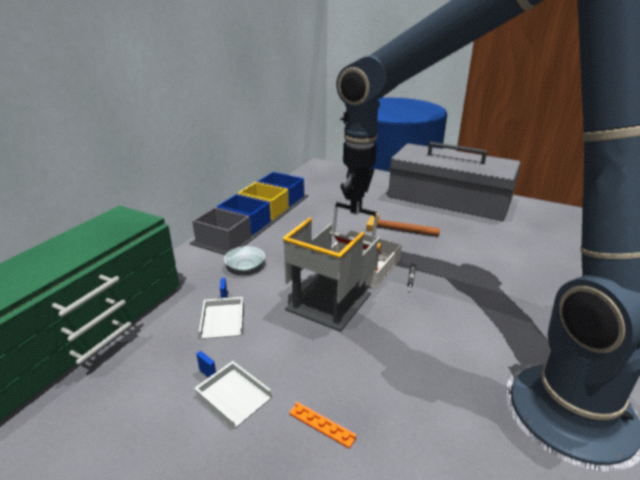

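Emit:
servo_tool([
  [[0,0.02,-0.01,0,0,0,-1],[0,0.045,-0.02,0,0,0,-1],[0,0.07,-0.03,0,0,0,-1],[0,0.09,-0.04,0,0,0,-1],[0,0.09,-0.05,0,0,0,-1],[0,0.09,-0.05,0,0,0,-1],[0,0.09,-0.05,0,0,0,-1],[0,0.09,-0.05,0,0,0,-1]],
], squeeze=25)

```text
time: 34.35
eef_pos: [0.5321, -0.1981, 0.188]
tcp_rot: [-2.135, 2.3, -0.038]
ft_force: [-12.4, -6.2, 34.6]
finger_gap: 0.112
```

```bash
python3 bar.py 26; python3 -c "
from h import *
o=env.get_obs();print(o['ft_force'],o['ft_torque'],o['finger_gap'])"
```

```text
34.35 [ 0.53206076 -0.19805267  0.18796538] [[-0.074 -0.997  0.019]
 [-0.997  0.074 -0.016]
 [ 0.015 -0.02  -1.   ]] [ 0.62  0.36 -0.43  1.84  0.2   0.96 -1.54]
bar [([317.5, 324.1], 0.87), ([401.9, 330.9], 0.33)]
hinge [([309.4, 256.4], 0.56), ([402.6, 331.9], 0.19)]
flap [([310.5, 256.9], 0.71)]
pred bar ends/mid [[418.9, 393.6], [425.9, 301.1], [434.3, 189.7]]
[-13.03880947  -6.47834262  34.54173985] [-1.38127997  2.66816958  0.42396599] 0.10889449816432947
```

View pics/w26.png

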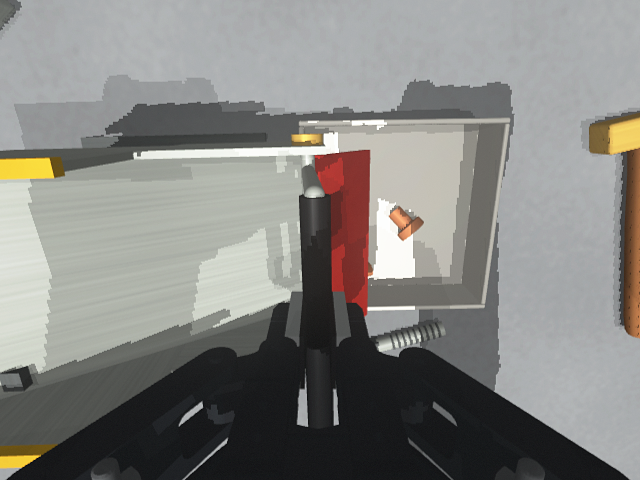

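Emit:
servo_tool([
  [[0.0,0.03,0.0,0,0,0,-1],[0.0,0.045,0.0,0,0,0,-1],[0.0,0.045,0.0,0,0,0,-1],[0.0,0.045,0.0,0,0,0,-1],[0.0,0.045,0.0,0,0,0,-1],[0.0,0.045,0.0,0,0,0,-1]],
], squeeze=50)

```text
time: 35.15
eef_pos: [0.532, -0.1955, 0.1885]
tcp_rot: [2.136, -2.302, 0.046]
ft_force: [-1.4, -5.9, 0.5]
finger_gap: 0.112
```

```bash
python3 - <<'E'
from h import *
o=env.get_obs();print(o['time'],o['eef_pos'],o['ft_force'],o['ft_torque'],o['finger_gap'])
s=env.grab_frame('side')
Ef=lambda x,y,z:(np.array([.5286,-.1942,z])+[np.cos(.0538)*x+np.sin(.0538)*y,-np.sin(.0538)*x+np.cos(.0538)*y,0])
x0,y0,k=300,190,6
img=cv2.resize(s['frame'][y0:y0+100,x0:x0+120,::-1],None,fx=k,fy=k,interpolation=cv2.INTER_CUBIC)
for th,col in ((35,(255,0,255)),(45,(0,255,0)),(55,(255,255,0))):
    a=np.radians(45-th)
    q=proj(s,[Ef(-.054,-.08*np.sin(a),.118+.08*np.cos(a)),Ef(.054,-.08*np.sin(a),.118+.08*np.cos(a))])
    q=((q-[x0,y0]+.5)*k).astype(int); cv2.line(img,tuple(map(int,q[0])),tuple(map(int,q[1])),col,1)
h=proj(s,[Ef(-.063,0,.118),Ef(.063,0,.118)]); h=((h-[x0,y0]+.5)*k).astype(int); cv2.line(img,tuple(map(int,h[0])),tuple(map(int,h[1])),(255,0,0),1)
cv2.imwrite('pics/s27.png',img)
t=env.grab_frame('top'); save(t,'t27')
E
```

```text
35.15 [ 0.53196711 -0.19546724  0.18845451] [-1.41657125 -5.87651553  0.5372803 ] [-1.4288618   0.12243089  0.45107772] 0.11241813496939249
```

View pics/s27.png

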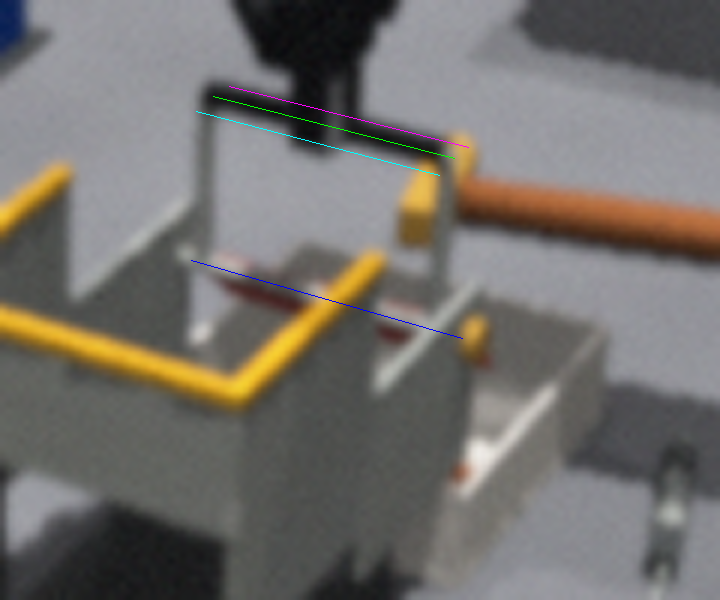

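```bash
python3 - <<'E'
from h import *
w=env.grab_frame('wrist'); o=env.get_obs();print(o['time'],o['eef_pos'],np.abs(o['qvel']).max())
print(env.sign_off()); print(env.get_obs()['eef_pos'])
E
```

```text
35.3 [ 0.53197905 -0.19546226  0.18845176] 0.0016021419640717537
the job is handed in; nothing more can be done
None
the job is handed in; nothing more can be done
```

The job is handed in at about 35 s, with the flap held open. No verdict was reported, so what follows is from my own checks.

**What I did:**
- I took the leftmost tray, the one with the rivets, by its fin and tipped it into the hopper. The four rivets piled up behind the shut flap. I could not count them one by one there, but none lay anywhere else.
- I set the empty tray back flat on its own spot and let go.
- I pinched the lever bar from above and drew it back to 45 degrees. I am still holding it with a 50 N grip.

**Last checks:**
- **Rivets:** With the wrist tilted, I could see all four in the catch box and none left in the chute.
- **Flap angle:** The tool position puts it at about 44 degrees. An overlay on the side view agrees to within about 2 degrees.
- **Hold:** The arm was still, and the wrist force was about 6 N.
- **Tray and other objects:** The tray is flat, released and clear of the chute. The catch box, dish, pin vise, spacer and hammer look unmoved in the pictures.

**What did not go as planned:**
- While I tilted the wrist to look into the box, the bar slid about 6 to 9 mm towards the fingertips.
- The flap also sagged to about 36 degrees for a moment, and the tool force rose briefly to about 37 N. I corrected the angle before handing in, but the bar is still held nearer the fingertips than at first.

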